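# Post the spent battery pack through the flap slot

## Task

The cordless grinder's flat orange battery pack is worn out and goes in the green battery collection box. Slide it sideways along the charging stand's ledge until part of it sticks out past the end of the back plate, pinch it there, and slip it into the slot in the box's sloping lid; then push it with the gripper past the stiff flap inside until it drops to the bottom of the box. Leave the coffee things around it where they stand.

Things in the scene. Friction and masses are not known exactly. Their poses are not given: they have to be found in the camera images.
- pack: Flat rigid orange battery pack, 10 mm thick (its x) by 96 mm wide (its y) by 78 mm tall (its z), 0.18 to 0.26 kg. Origin at its centre. It starts leaning flat on the stand's back plate, lower long edge on the ledge; grey panel and brass contacts face its own +x, away from the plate. Too wide to span; grip it across the 10 mm.
- stand: Black charging stand, fixed. Origin under its base, z up, yaw only. Its back plate leans 30 degrees from vertical: it rises from the ledge along (-0.5, 0, 0.866) of the stand's frame, top towards -x; the pack lies on its other (+x) face. Plate 140 mm wide (y -70 to +70), 8 mm thick, as tall as the pack. Behind it a foot block, y -40 to +40; past the plate's ends the room behind the pack is free.
- ledge (a point): Middle of the corner line (along the stand's y) where ledge and plate face meet, at (12, 0, 36) mm in the stand's frame. The aluminium ledge runs from y = -90 to +90 mm and stands out 16 mm from the plate's face along its normal (0.866, 0, 0.5); no raised rim, open at both ends. The pack slides along it (friction about 0.6).
- box: Green sheet-steel battery collection box, fixed, closed but for the slot; 180 mm (x) by 150 mm (y), 150 mm high at its front (-x), 253 mm at its back. Origin under its centre, z up, yaw only. The flat lid slopes 30 degrees, rising towards +x: its outward normal in the box's frame is (-0.5, 0, 0.866). The inner floor is 6 mm up.
- slot (a point): Centre of the slot's mouth in the lid's outer face, at (-20, 0, 190) mm in the box's frame, rimmed white. The slot is 102 mm long (box y) by 13.5 mm wide (up the lid's slope) and goes in square to the lid, along (0.5, 0, -0.866) of the box's frame, 30 degrees from vertical. A straight chute of this size runs 50 mm deep. Fingers do not fit in.
- flap (a joint): Stiff steel flap that shuts the chute's lower end, 51 mm below the lid's face: 0 rad shut, swings down to 1.3 rad as something is pushed through, and stays where it is left (no spring). It carries the resting pack; about 5 N in all open it. Once the pack's leading edge is 74 mm below the lid's face (4 mm of the pack still stand out) the pack falls on through by itself.
- canister: Black plastic coffee canister with clip-on lid, 106 mm across, 168 mm high. Origin under its centre. To be left alone.
- carafe: Glass carafe with a wooden collar, 130 mm across, 165 mm high. Origin under its centre. To be left alone.
- dripper: White ceramic dripper cone, 116 mm across, 81 mm high. Origin under its centre. To be left alone.
- mug: Blue mug, 80 mm across, 90 mm high. Origin under its centre. To be left alone.
- scoop: Small aluminium coffee scoop lying on the shelf: bowl 42 mm across, 31 mm high, handle reaching 107 mm from the bowl's centre along -x. Origin under the bowl. To be left alone.
Things that resemble listed ones, but are neither listed nor needed, are in the scene too. Leave any yellow look-alike of the stand alone.

How it is judged:
By the outcome, as a careful person would: the job done as asked, in the order asked, and still so for the second after the job is handed in, with the robot touching nothing.
It also fails if it takes over 66 s, if anything falls off the work surface, if the arm or the gripper's body presses on something with over 40 N, if the wrist force passes 120 N, or if a joint passes its speed limit or range.

## Robot

A 7-joint arm with a two-finger parallel gripper is mounted at the origin on the work surface. World frame = base frame: x ahead of the robot, y to its left, z up, the work surface at z = 0. Lengths are in m, angles in rad, forces in N, time in s.
With the tool pointing down it reaches from about 0.375 to 0.925 m from the base axis. Payload 3.1 kg.
Tool frame: the origin (TCP) lies at the very end of the fingers, on their centre line; the grasp point (between the pads) lies 19 mm behind it; z points along the fingers, y is the line along which they close (so a half turn about z gives the same grasp; the last joint's range is limited). The gripper opens to 85 mm and grips with 20 to 120 N. Pads are 22 mm wide; open, the fingers measure 114 mm over their backs; the gripper's body (76 mm by 85 mm) begins 54 mm behind the grasp point. The pads swing forward as they close: fully open they stand 13 mm farther back than shut.
Start: joints at [-1.263, 0.383, 0.044, 1.598, -0.018, 1.161, -0.05], TCP at [0.257, 0.597, 0.208] pointing down, gripper open.
Joint ranges: [-2.61, 2.61], [-0.41, 2.15], [-1.48, 1.57], [0, 2.5], [-1.57, 4.71], [0.05, 1.97], [-2.85, 2.85]. Speed limits (rad/s): [2.79, 2.79, 3.14, 3.14, 3.14, 3.14, 3.14].

## Interface

Orientations are given as a 3x3 rotation matrix whose columns are the frame's x, y, z axes.
In Python, from station import robot, eyes gives the robot as it stands.
- The arm moves only by the tool play_rows, never from a script. Its argument "commands" is a list of rows, each an object of numbers: "dx", "dy", "dz": the shift along the tool's x, y, z in cm; "wx", "wy", "wz": the turn, a rotation vector about the tool's x, y, z in degrees; "jaw": the opening, from -1 (shut) to 1 (fully open), so that 0 is half open. A call has exactly 10 rows; each row shifts and turns the commanded pose from where the row before left it, along the tool's axes as they then stand; what a row does not reach is not made up. A row lasts 1/12 s, in which the tool goes at most 41.7 mm and 7.16 degrees, less where a joint would pass 70% of its speed; a pose out of reach is approached as far as the arm can. A call is refused whole if a number of a shift passes 4.17 or a number of a turn 7.16, either way. A call with a gripper value outside its range is refused whole. The fingers move at their own pace and stop on an object; "squeeze" is the grip in N (left out, the last holds). Time passes only in rows, so rows that do not move let the fingers close, or fill a call up. It gives the time, the measured TCP pose, the force, the opening and the grip force at its end, in the units of the state.
- robot.observe(): the state, without advancing time (a new reading comes with each control period).
- eyes.grab_frame(name): name is "side" or "top"; returns a dict with "image" (420x560x3 uint8, blue, green, red), "fx", "fy", "cx", "cy" (pixels), "origin" and "rotation" of the camera in the world. Camera axes: x right, y down, z forward; pixel columns grow to the right and rows downward; lengths in m; the calibration is good to about 2 mm. A picture is of the moment at which its call begins. There is no depth.
- robot.job_done(): hands the job in; it is judged then, once.
Trained networks look in a picture, given as the dict that the camera call returned (one of the last four; its "shot" number tells which), for a name from the list of things; names that differ only in an ending like _2 or _b are one class to them, and where a whole thing is asked for, a point or a joint stands for the part that bears it (a point fixed in the world has none). Each returns a list of dicts, best first, with "conf" (0 to 1); they miss things now and then, are a little off and sometimes report something else, mostly with a low value. They report only what shows in the picture. A call takes as long as a camera call. They do not tell look-alikes from the thing itself.
- eyes.trace(target, picture): "mask" (420x560 bool, what is visible of it) and "at" ([column, row] in pixels, amid what is visible of it).
The state is a dict: "time_s": time; "joints": joint angles; "joint_velocities": joint speeds; "joint_torque": joint torques, N m; "eef_pos": TCP position; "orientation": TCP orientation; "wrist_force": force on the tool from outside, world axes, zero at the start; "ft_torque": the same for the moment, N m; "finger_gap": finger opening in m; "grasp_force": force on a finger pad.
Only numpy, scipy, OpenCV 4.12 (cv2) and the standard library are available. Lean on these libraries where they do the work, as an engineer would, in place of code of your own. Each camera call takes 0.05 s, during which the arm holds its last target. There are 200 camera calls.

## Working session

There is one attempt and no reset: what is moved stays moved. The work goes in short steps, Python scripts to look and compute and a tool call to move; the robot and the scene stay as the last step left them, time stands still between calls to the robot, and variables do not carry over. Pictures are saved under pics/ and viewed, at most 10 in all, crops included, and the job is handed in when it is done.

Besides the shell and the picture viewer there is one more tool, called after "Call:" in YAML: its name, and indented under it one key for each argument. play_rows: Moves the arm, as the interface text tells. Its arguments: {"type":"object","properties":{"commands":{"type":"array","items":{"type":"object","properties":{"dx":{"type":"number"},"dy":{"type":"number"},"dz":{"type":"number"},"wx":{"type":"number"},"wy":{"type":"number"},"wz":{"type":"number"},"jaw":{"type":"number"}}}},"squeeze":{"type":"number"}},"required":["commands"]}

```bash
mkdir -p pics; ls; python3 - <<'E'
from station import robot, eyes
import cv2, numpy as np
print(robot.observe())
for n in ["side","top"]:
    p=eyes.grab_frame(n); cv2.imwrite(f"pics/{n}0.png",p["image"])
    print(n,{k:np.round(v,4).tolist() for k,v in p.items() if k not in("image",)and not isinstance(v,str)})
    for t in ["pack","stand","box","slot","scoop","mug","carafe","canister","dripper"]:
        for d in eyes.trace(t,p)[:3]:
            m=d["mask"]; ys,xs=np.nonzero(m)
            print(n,t,round(d["conf"],2),np.round(d["at"]),xs.min(),xs.max(),ys.min(),ys.max(),m.sum())
E
```

```text
pics
{'time_s': 0.0, 'joints': array([-1.26279184,  0.38386594,  0.04379787,  1.59957874, -0.01787888,
        1.161157  , -0.04992981]), 'joint_velocities': array([ 3.89867895e-05, -9.94940954e-04, -3.86936471e-04,  9.33466468e-04,
        9.05607622e-04, -4.49484722e-04,  9.09322653e-04]), 'joint_torque': array([-3.30518660e-04, -4.33452845e+01,  1.02442626e+00, -2.49518108e+01,
        1.06244857e-02,  1.14392635e-02,  1.95049284e-05]), 'eef_pos': array([0.25619368, 0.59630035, 0.20676445]), 'orientation': array([[-9.18821414e-01,  3.94672533e-01, -8.95403787e-04],
       [ 3.94673521e-01,  9.18818134e-01, -2.45929470e-03],
       [-1.47902832e-04, -2.61304480e-03, -9.99996575e-01]]), 'wrist_force': array([ 0.11844498,  0.09172661, -0.56943292]), 'ft_torque': array([-0.03339118, -0.00404683, -0.00613155]), 'grasp_force': 0.0, 'finger_gap': 0.08547648370458535}
side {'fx': 471.7157, 'fy': 471.7157, 'cx': 276.1161, 'cy': 216.3735, 'origin': [0.357, -0.7933, 1.1285], 'rotation': [[0.9717, -0.1928, 0.1362], [-0.2355, -0.7525, 0.615], [-0.0161, -0.6297, -0.7767]], 'shot': 1}
side stand
[... 612 characters left out ...]
, -0.0114, 1.3175], 'rotation': [[-0.0135, -0.9856, 0.1684], [-0.9998, 0.0162, 0.0148], [-0.0173, -0.1682, -0.9856]], 'shot': 2}
top pack 0.54 [205. 235.] 184 217 227 241 381
top stand 0.92 [266. 268.] 240 293 250 287 1501
top stand 0.85 [164. 298.] 135 192 279 320 1609
top stand 0.57 [210. 241.] 181 232 221 257 1027
top box 0.97 [346. 216.] 313 382 174 252 3945
top slot 0.76 [345. 214.] 313 382 174 253 4096
top slot 0.57 [209. 242.] 180 233 221 258 1108
top scoop 0.54 [278. 202.] 270 284 185 221 235
top mug 0.69 [305. 156.] 287 321 141 170 654
top carafe 0.83 [142. 200.] 114 162 185 223 1428
top canister 0.75 [432. 185.] 407 457 162 205 1529
top dripper 0.66 [230. 150.] 205 245 134 170 1037
```

```bash
python3 - <<'E'
import cv2
a=cv2.imread("pics/side0.png")[110:350,120:400]; b=cv2.imread("pics/top0.png")[130:330,110:400]
cv2.imwrite("pics/side0c.png",cv2.resize(a,None,fx=2.5,fy=2.5,interpolation=cv2.INTER_CUBIC))
cv2.imwrite("pics/top0c.png",cv2.resize(b,None,fx=2.75,fy=2.75,interpolation=cv2.INTER_CUBIC))
E
```

```text
(no output)
```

View pics/side0c.png

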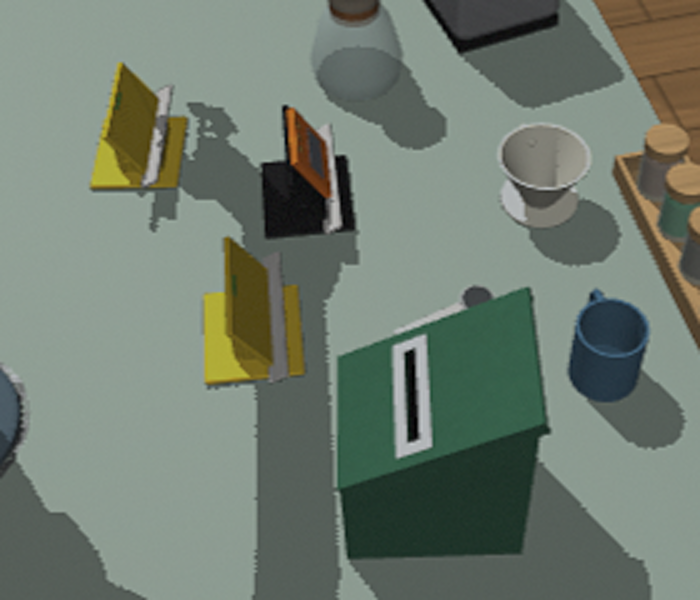

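View pics/top0c.png

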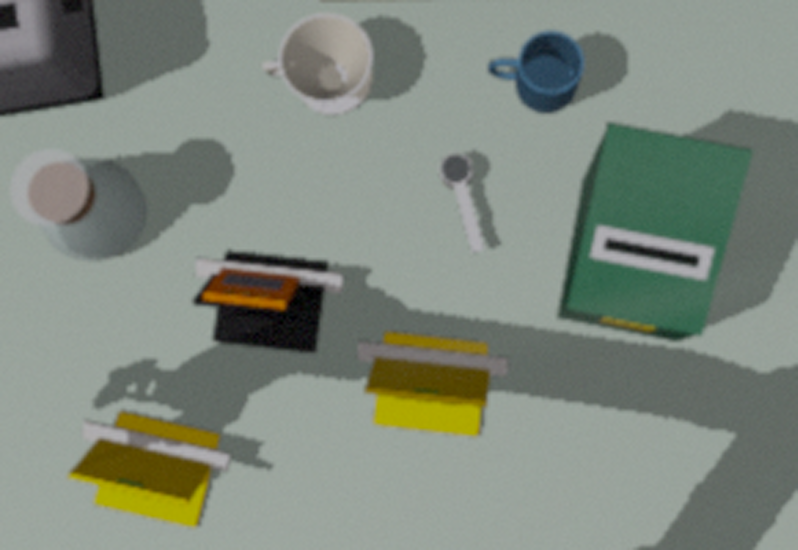

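View pics/side0.png

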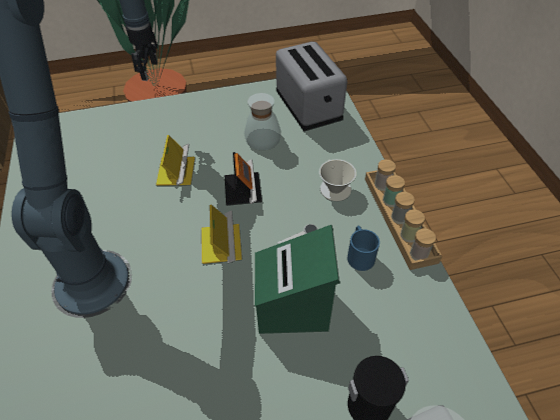

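Candidates for the stand, in side/top full-image pixels:
- Black stand with the orange pack: side (240,182), top (209,240).
- Empty yellow look-alikes: side (176,164) with top (164,298), and side (223,239) with top (266,268).

I choose the black one with the orange pack. The box slot is at about side (285,268), top (345,219).

```bash
cat > h.py <<'E'
import numpy as np, cv2
from scipy.optimize import minimize
def rz(a): c,s=np.cos(a),np.sin(a); return np.array([[c,-s,0],[s,c,0],[0,0,1.]])
TILT=np.array([[.8660254,0,-.5],[0,1,0],[.5,0,.8660254]]) # cols: normal,y,up of the plate/slot
def proj(p,P):
    q=(np.atleast_2d(P)-p["origin"])@p["rotation"]
    return q[:,:2]/q[:,2:]*[p["fx"],p["fy"]]+[p["cx"],p["cy"]]
def cuboid(l,h): return np.array([[x,y,z] for x in(l[0],h[0]) for y in(l[1],h[1]) for z in(l[2],h[2])])
S=8
def hullmask(p,P,win):
    u=(proj(p,P)-win[:2]+.5)*S-.5
    m=np.zeros(((win[3])*S,(win[2])*S),np.uint8)
    cv2.fillConvexPoly(m,cv2.convexHull(np.round(u*16).astype(np.int32)),255,cv2.LINE_8,4)
    return cv2.resize(m,(win[2],win[3]),interpolation=cv2.INTER_AREA)/255.
def fit(views,masks,pts,x0,step):
    """pts(x)->Nx3 world; masks bool"""
    W=[]
    for m in masks:
        ys,xs=np.nonzero(m); W.append((xs.min()-12,ys.min()-12,np.ptp(xs)+25,np.ptp(ys)+25))
    C=[m[w[1]:w[1]+w[3],w[0]:w[0]+w[2]].astype(float) for m,w in zip(masks,W)]
    C=[np.pad(c,((0,w[3]-c.shape[0]),(0,w[2]-c.shape[1]))) for c,w in zip(C,W)]
    def cost(x):
        return sum(np.abs(hullmask(v,pts(x),w)-c).sum()/c.sum() for v,w,c in zip(views,W,C))
    best=None
    sim=np.vstack([x0]+[np.array(x0)+np.eye(len(x0))[i]*step[i] for i in range(len(x0))])
    for _ in range(3):
        r=minimize(cost,sim[0],method="Nelder-Mead",options=dict(initial_simplex=sim,xatol=1e-5,fatol=1e-5,maxiter=600))
        sim=np.vstack([r.x]+[r.x+np.eye(len(x0))[i]*step[i]*.3 for i in range(len(x0))])
    return r.x,r.fun
def ray(p,uv,z):
    d=p["rotation"]@np.array([(uv[0]-p["cx"])/p["fx"],(uv[1]-p["cy"])/p["fy"],1]); return p["origin"]+d*(z-p["origin"][2])/d[2]
def comp(m,near):
    m=cv2.morphologyEx(m.astype(np.uint8),cv2.MORPH_CLOSE,np.ones((3,3)))
    n,l,st,c=cv2.connectedComponentsWithStats(m)
    i=1+np.argmin([np.hypot(*(c[k]-near))-.05*st[k,4] if st[k,4]>15 else 1e9 for k in range(1,n)]); return l==i
def chull(m):
    o=np.zeros(m.shape,np.uint8); ys,xs=np.nonzero(m)
    cv2.fillConvexPoly(o,cv2.convexHull(np.c_[xs,ys].astype(np.int32)),1); return o>0
def packpts(x): return (cuboid([-.005,-.048,-.039],[.005,.048,.039])@TILT.T)@rz(x[2]).T+[x[0],x[1],.0723]
BOXP=np.array([[sx*.09,sy*.075,z] for sx in(-1,1) for sy in(-1,1) for z in(0,.150 if sx<0 else .253)])
def boxpts(x): return BOXP@rz(x[2]).T+[x[0],x[1],0]
def hsv(p): return cv2.cvtColor(p["image"],cv2.COLOR_BGR2HSV)
E
cat > m1.py <<'E'
from station import robot,eyes
from h import *
V=[eyes.grab_frame("side"),eyes.grab_frame("top")]
H=[hsv(v) for v in V]
nearP=[(242,180),(205,235)]; nearB=[(298,285),(346,216)]
pm=[chull(comp((h[...,0]<20)&(h[...,1]>150)&(h[...,2]>60),n)) for h,n in zip(H,nearP)]
bm=[chull(comp((h[...,0]>60)&(h[...,0]<90)&(h[...,1]>90),n)) for h,n in zip(H,nearB)]
p0=ray(V[1],nearP[1],.072); b0=ray(V[1],nearB[1],.2)
px,pf=fit(V,pm,packpts,[p0[0],p0[1],-.08],[.01,.01,.1]); print("pack",px,pf,[m.sum() for m in pm])
bx,bf=fit(V,bm,boxpts,[b0[0],b0[1],-.1],[.01,.01,.1]); print("box",bx,bf,[m.sum() for m in bm])
for i in (0,1): # single-view fits show calibration offsets
    print(i,"pack",fit(V[i:i+1],pm[i:i+1],packpts,px,[.005,.005,.05]),"box",fit(V[i:i+1],bm[i:i+1],boxpts,bx,[.005,.005,.05]))
# rim: white inside box mask ; slot: dark inside
for v,h,m,n in zip(V,H,bm,("side","top")):
    w=(h[...,1]<60)&(h[...,2]>130)&m; r=chull(comp(w,(286,268) if n=="side" else (346,220)))
    d=r&(h[...,2]<70); ys,xs=np.nonzero(d); ys2,xs2=np.nonzero(r)
    sl=rz(bx[2])@[-.02,0,.19]+[bx[0],bx[1],0]
    print(n,"slot dark",xs.mean(),ys.mean(),len(xs),"rim",xs2.mean(),ys2.mean(),len(xs2),"model",proj(v,sl))
# ledge line ends
cor=np.array([px[0],px[1],.0723])-rz(px[2])@TILT@[.005,0,.039]
print("corner under pack centre",cor)
h=H[1]; w=(h[...,1]<60)&(h[...,2]>165); w=comp(w&(np.arange(420)[:,None]<240)&(np.arange(420)[:,None]>215)&(np.arange(560)>175)&(np.arange(560)<240),(208,228))
ys,xs=np.nonzero(w); print("ledge px",xs.min(),xs.max(),len(xs))
for n in ((xs.min()-.5,ys[xs==xs.min()].mean()),(xs.max()+.5,ys[xs==xs.max()].mean())):
    g=ray(V[1],n,.042); print("ledge end",n,g,"slide coord rel. pack",(rz(px[2]).T@(g-cor))[:2])
def cyl(r,hh): 
    a=np.linspace(0,6.28,40); c=np.c_[r*np.cos(a),r*np.sin(a)]; 
    return lambda x: np.vstack([np.c_[c,0*a],np.c_[c,0*a+hh]])+[x[0],x[1],0]
for t,r,hh,n in (("carafe",.065,.165,(142,200)),):
    m=[eyes.trace(t,v)[0]["mask"] for v in V]; g=ray(V[1],n,.08); print(t,fit(V,m,cyl(r,hh),g[:2],[.01,.01]))
for n in ((266,268),(164,298),(209,240)): print("stand at",ray(V[1],n,.06))
cv2.imwrite("pics/chk.png",cv2.resize(np.hstack([(lambda o:(cv2.polylines(o,[cv2.convexHull(proj(v,P).round().astype(np.int32)) for P in (packpts(px),boxpts(bx))],True,(255,0,255),1),o[s])[1])(v["image"].copy()) for v,s in zip(V,(np.s_[140:340,200:360],np.s_[150:350,170:400]))]),None,fx=2,fy=2,interpolation=cv2.INTER_CUBIC))
E
python3 m1.py
```

```text
pack [ 0.48254437  0.23564701 -0.08      ] nan [np.int64(379), np.int64(35078)]
box [ 0.52544952 -0.20959489 -0.21817714] 0.09003376698291934 [np.int64(7472), np.int64(3790)]
0 pack (array([ 0.48433804,  0.24900408, -0.10287477]), np.float64(0.057737079000465624)) box (array([ 0.52525561, -0.2086774 , -0.2111446 ]), np.float64(0.032768085821052194))
1 pack (array([ 0.48254437,  0.23564701, -0.08      ]), np.float64(nan)) box (array([ 0.52576766, -0.21139117, -0.22567549]), np.float64(0.051127321641057474))
side slot dark 284.09929078014187 267.92198581560285 141 rim 284.242774566474 268.37861271676303 692 model [[285.1703692  267.22838989]]
top slot dark 347.0989010989011 221.4835164835165 91 rim 346.7425249169435 221.45847176079735 602 model [[346.53506666 220.32723133]]
corner under pack centre [0.49766572 0.23443471 0.03602501]
ledge px 219 233 26
ledge end (np.float64(218.5), np.float64(229.0)) [0.50544452 0.1967221  0.042     ] slide coord rel. pack [ 0.01076771 -0.03697036]
ledge end (np.float64(233.5), np.float64(231.5)) [0.49626295 0.14650386 0.042     ] slide coord rel. pack [ 0.00562869 -0.08776173]
carafe (array([0.59391151, 0.45930426]), np.float64(0.7537356413575469))
stand at [0.37377699 0.03857166 0.06      ]
stand at [0.28318883 0.36627881 0.06      ]
stand at [0.46725731 0.22459431 0.06      ]h.py:23: RuntimeWarning: invalid value encountered in scalar divide
  return sum(np.abs(hullmask(v,pts(x),w)-c).sum()/c.sum() for v,w,c in zip(views,W,C))
```

View pics/chk.png

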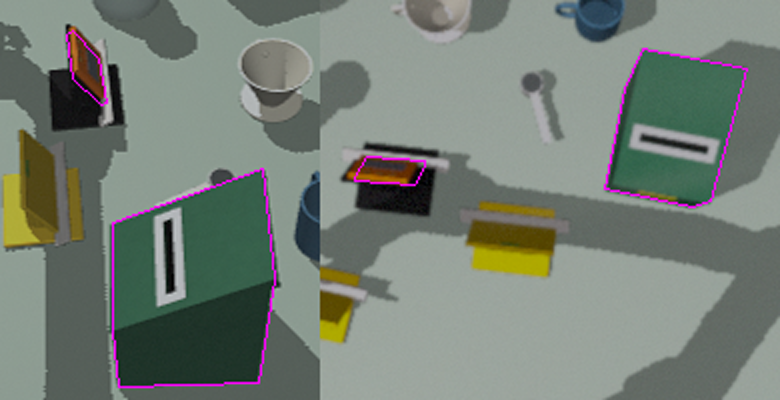

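The pack mask in the top view failed: it grabbed the table. I'll window the masks, and fit the slot rim and the ledge directly.

```bash
cat > m2.py <<'E'
from station import robot,eyes
from h import *
V=[eyes.grab_frame("side"),eyes.grab_frame("top")]
H=[hsv(v).astype(int) for v in V]
def win(m,c,r): o=np.zeros_like(m); s=np.s_[c[1]-r:c[1]+r,c[0]-r:c[0]+r]; o[s]=m[s]; return o
cP=[(242,180),(205,235)]; cR=[(285,268),(347,221)]
pm=[chull(win((h[...,0]<20)&(h[...,1]>130)&(h[...,2]>50),c,32)) for h,c in zip(H,cP)]
p0=ray(V[1],cP[1],.072)
px,pf=fit(V,pm,packpts,[p0[0],p0[1],-.1],[.01,.01,.1]); print("pack",px,pf,[m.sum() for m in pm])
for i in(0,1): print("  view",i,fit(V[i:i+1],pm[i:i+1],packpts,px,[.005,.005,.05]))
rm=[chull(comp(win((h[...,1]<60)&(h[...,2]>120),c,30),c)) for h,c in zip(H,cR)]
def rim(x): return cuboid([-x[4]/2,-x[3]/2,0],[x[4]/2,x[3]/2,.0005])@TILT.T@rz(x[2]).T+[x[0],x[1],.19]
s0=ray(V[1],cR[1],.19)
sx,sf=fit(V,rm,rim,[s0[0],s0[1],-.2,.125,.035],[.005,.005,.05,.01,.01]); print("slot",sx,sf,[m.sum() for m in rm])
for i in(0,1): print("  view",i,fit(V[i:i+1],rm[i:i+1],rim,sx,[.005,.005,.05,.01,.01]))
gm=[comp(win((h[...,1]<40)&(h[...,2]>v),c,r),c) for h,c,r,v in zip(H,[(252,180),(208,228)],(28,30),(165,165))]
print([ (m.sum(),np.nonzero(m)[1].min(),np.nonzero(m)[1].max(),np.nonzero(m)[0].min(),np.nonzero(m)[0].max()) for m in gm])
gm=[chull(m) for m in gm]
def led(x): return (cuboid([0,-.09,-x[3]],[.016,.09,0])@TILT.T)@rz(x[2]).T+[x[0],x[1],.036]
lx,lf=fit(V,gm,led,[.49,.236,-.1,.004],[.005,.01,.05,.002]); print("ledge corner",lx,lf)
cor=np.array([px[0],px[1],.0723])-rz(px[2])@TILT@[.005,0,.039]
print("pack corner in ledge frame",rz(lx[2]).T@(cor-[lx[0],lx[1],.036]))
o=[]
for v,s,c in zip(V,(np.s_[140:300,200:360],np.s_[160:290,170:400]),(3,2.5)):
    im=cv2.resize(v["image"],None,fx=4,fy=4,interpolation=cv2.INTER_CUBIC)
    for P in (packpts(px),rim(sx),led(lx)): cv2.polylines(im,[cv2.convexHull(((proj(v,P)+.5)*4-.5).round().astype(np.int32))],True,(255,0,255),1)
    o.append(im[s[0].start*4:s[0].stop*4,s[1].start*4:s[1].stop*4])
a=cv2.resize(o[0],(500,500)); b=cv2.resize(o[1][:,:480],(300,325)); 
cv2.imwrite("pics/chk2.png",np.hstack([a,np.pad(b,((0,175),(0,0),(0,0)))]))
E
python3 m2.py
```

```text
pack [ 0.48392873  0.2497567  -0.12168378] 0.15784342142128416 [np.int64(387), np.int64(419)]
  view 0 (array([ 0.4843005 ,  0.24979036, -0.11355994]), np.float64(0.06214723615544409))
  view 1 (array([ 0.482884  ,  0.24836296, -0.1426746 ]), np.float64(0.07432261687491226))
slot [ 0.50321524 -0.20512188 -0.21612865  0.12955141  0.0416162 ] 0.13031751491575325 [np.int64(711), np.int64(622)]
  view 0 (array([ 0.50368952, -0.20474674, -0.2271707 ,  0.12884668,  0.04075253]), np.float64(0.04866936929483467))
  view 1 (array([ 0.50254635, -0.20525177, -0.21124079,  0.13069469,  0.04271183]), np.float64(0.05572788600970934))
[(np.int64(37), np.int64(252), np.int64(255), np.int64(180), np.int64(201)), (np.int64(24), np.int64(219), np.int64(233), np.int64(229), np.int64(232))]
ledge corner [ 5.09417141e-01  2.36449350e-01 -2.39386402e-01  9.96753956e-06] 4.459838935574229
pack corner in ledge frame [-1.28519214e-02  8.66581613e-03  2.50094000e-05]
```

View pics/chk2.png

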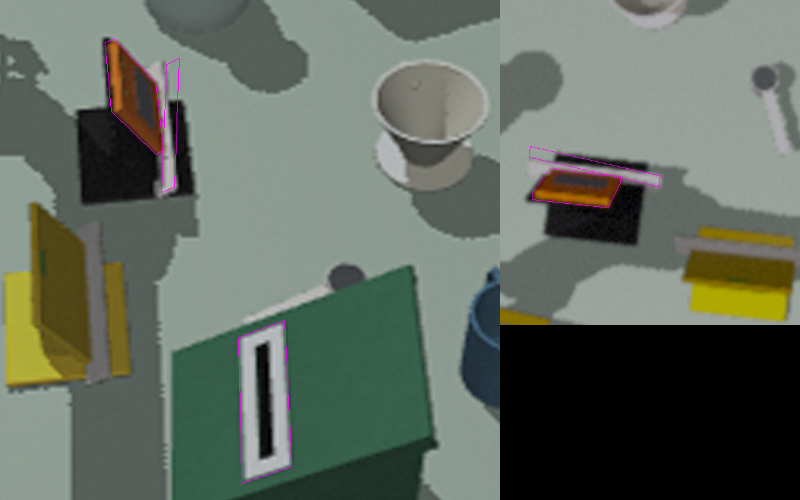

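The magenta outlines match the pack, at side (242,180) and top (205,235), and the slot rim, at side (285,268) and top (347,221). The ledge fit failed. By hand in the top view the ledge ends are at (181,228) and (234,232), so the pack sits about 13 mm toward +y. I'll push it toward +y, about 45 mm.

```bash
cat > g.py <<'E'
from station import robot
from h import *
from scipy.spatial.transform import Rotation as Ro
YS=-.122; PC=np.array([.499,.2477,.036]) # corner under initial pack centre
YB=-.217; SL=np.array([.504,-.205,.19])
def frame(yaw): return rz(yaw)@TILT   # cols n,y,up
def toolR(yaw,flip=False): # tool y=+n, x=+stand y, z=down slope
    F=frame(yaw); return np.column_stack([F[:,1],F[:,0],-F[:,2]])
def packpt(n,s,u): return PC+frame(YS)@(np.array([n,s,u])/1000)
def slotpt(n,s,u): return SL+frame(YB)@(np.array([n,s,u])/1000)
def delta(P,R):
    o=robot.observe(); R0=o["orientation"]
    rv=np.degrees(Ro.from_matrix(R0.T@R).as_rotvec())
    w=P-o["eef_pos"]
    print("t",round(o["time_s"],2),"rot deg (tool)",rv.round(2),"| shift cm in cur tool",(R0.T@w*100).round(2),"in final tool",(R.T@w*100).round(2),"world",(w*100).round(2),"F",o["wrist_force"].round(1),"gap",round(o["finger_gap"]*1000,1),"grip",round(o["grasp_force"],1))
    return o
def inpack(o): print("tcp n,s,u mm from pack start",((frame(YS).T@(o["eef_pos"]-PC))*1000).round(1))
def inslot(o): print("tcp n,s,u mm in slot frame",((frame(YB).T@(o["eef_pos"]-SL))*1000).round(1))
E
python3 -c "
from g import *
delta(packpt(18,-75,150),toolR(YS)); delta(packpt(18,-75,22),toolR(YS))"
```

```text
t 1.3 rot deg (tool) [-25.7  -19.28  71.95] | shift cm in cur tool [-32.47 -31.41   3.33] in final tool [-39.24  17.71  14.07] world [ 17.43 -41.68  -3.33] F [ 0.1 -0.8  0.3] gap 85.7 grip 0.0
t 1.3 rot deg (tool) [-25.7  -19.28  71.95] | shift cm in cur tool [-38.61 -29.62  14.41] in final tool [-39.24  17.71  26.87] world [ 23.78 -42.45 -14.41] F [ 0.1 -0.8  0.3] gap 85.7 grip 0.0
```

Call:
play_rows:
  commands:
    - {"wx": -2.14,"wy": -1.61,"wz": 6,"jaw": -1}
    - {"wx": -2.14,"wy": -1.61,"wz": 6,"jaw": -1}
    - {"wx": -2.14,"wy": -1.61,"wz": 6,"jaw": -1}
    - {"wx": -2.14,"wy": -1.61,"wz": 6,"jaw": -1}
    - {"wx": -2.14,"wy": -1.61,"wz": 6,"jaw": -1}
    - {"wx": -2.14,"wy": -1.61,"wz": 6,"jaw": -1}
    - {"wx": -2.14,"wy": -1.61,"wz": 6,"jaw": -1}
    - {"wx": -2.14,"wy": -1.61,"wz": 6,"jaw": -1}
    - {"wx": -2.14,"wy": -1.61,"wz": 6,"jaw": -1}
    - {"wx": -2.14,"wy": -1.61,"wz": 6,"jaw": -1}

```text
schema error: expected keys dx, dy, dz, wx, wy, wz, jaw
```

Call:
play_rows:
  commands:
    - {"wx": -2.14,"wy": -1.61,"wz": 6,"jaw": -1}
    - {"wx": -2.14,"wy": -1.61,"wz": 6,"jaw": -1}
    - {"dx": -3,"dy": 1.3,"jaw": -1}
    - {"dx": -3,"dy": 1.3,"jaw": -1}
    - {"dx": -3,"dy": 1.3,"jaw": -1}
    - {"dx": -3,"dy": 1.3,"jaw": -1}
    - {"dx": -3,"dy": 1.3,"jaw": -1}
    - {"dx": -3,"dy": 1.3,"jaw": -1}
    - {"dx": -3,"dy": 1.3,"jaw": -1}
    - {"jaw": -1}

```text
schema error: expected keys dx, dy, dz, wx, wy, wz, jaw
```

```bash
python3 -c "
from g import *
inpack(delta(packpt(18,-75,150),toolR(YS)))"
```

```text
t 1.3 rot deg (tool) [-25.7  -19.28  71.95] | shift cm in cur tool [-32.47 -31.41   3.33] in final tool [-39.24  17.71  14.07] world [ 17.43 -41.68  -3.33] F [ 0.1 -0.8  0.3] gap 85.7 grip 0.0
tcp n,s,u mm from pack start [-159.1  317.4  290.7]
```

All keys are needed in every row.

Call:
play_rows:
  commands:
    - {"dx": 0,"dy": 0,"dz": 0,"wx": -2.14,"wy": -1.61,"wz": 6,"jaw": -1}
    - {"dx": 0,"dy": 0,"dz": 0,"wx": -2.14,"wy": -1.61,"wz": 6,"jaw": -1}
    - {"dx": 0,"dy": 0,"dz": 0,"wx": -2.14,"wy": -1.61,"wz": 6,"jaw": -1}
    - {"dx": 0,"dy": 0,"dz": 0,"wx": -2.14,"wy": -1.61,"wz": 6,"jaw": -1}
    - {"dx": 0,"dy": 0,"dz": 0,"wx": -2.14,"wy": -1.61,"wz": 6,"jaw": -1}
    - {"dx": 0,"dy": 0,"dz": 0,"wx": -2.14,"wy": -1.61,"wz": 6,"jaw": -1}
    - {"dx": 0,"dy": 0,"dz": 0,"wx": -2.14,"wy": -1.61,"wz": 6,"jaw": -1}
    - {"dx": 0,"dy": 0,"dz": 0,"wx": -2.14,"wy": -1.61,"wz": 6,"jaw": -1}
    - {"dx": 0,"dy": 0,"dz": 0,"wx": -2.14,"wy": -1.61,"wz": 6,"jaw": -1}
    - {"dx": 0,"dy": 0,"dz": 0,"wx": -2.14,"wy": -1.61,"wz": 6,"jaw": -1}

```text
time_s: 2.13
eef_pos: [0.2563, 0.5972, 0.2085]
orientation: [[-0.083, 0.898, 0.433], [0.995, 0.095, -0.006], [-0.046, 0.43, -0.901]]
wrist_force: [0.5, -0.3, -0.9]
finger_gap: -0.0001
grasp_force: 0.0
```

Call:
play_rows:
  commands:
    - {"dx": 0,"dy": 0,"dz": 0,"wx": -2.14,"wy": -1.61,"wz": 6,"jaw": -1}
    - {"dx": 0,"dy": 0,"dz": 0,"wx": -2.14,"wy": -1.61,"wz": 6,"jaw": -1}
    - {"dx": -3,"dy": 1.3,"dz": 0,"wx": 0,"wy": 0,"wz": 0,"jaw": -1}
    - {"dx": -3,"dy": 1.3,"dz": 0,"wx": 0,"wy": 0,"wz": 0,"jaw": -1}
    - {"dx": -3,"dy": 1.3,"dz": 0,"wx": 0,"wy": 0,"wz": 0,"jaw": -1}
    - {"dx": -3,"dy": 1.3,"dz": 0,"wx": 0,"wy": 0,"wz": 0,"jaw": -1}
    - {"dx": -3,"dy": 1.3,"dz": 0,"wx": 0,"wy": 0,"wz": 0,"jaw": -1}
    - {"dx": -3,"dy": 1.3,"dz": 0,"wx": 0,"wy": 0,"wz": 0,"jaw": -1}
    - {"dx": -3,"dy": 1.3,"dz": 0,"wx": 0,"wy": 0,"wz": 0,"jaw": -1}
    - {"dx": 0,"dy": 0,"dz": 0,"wx": 0,"wy": 0,"wz": 0,"jaw": -1}

```text
time_s: 2.97
eef_pos: [0.3114, 0.3724, 0.2539]
orientation: [[0.131, 0.859, 0.494], [0.991, -0.113, -0.067], [-0.002, 0.499, -0.867]]
wrist_force: [-0.6, 0.6, 0.9]
finger_gap: 0.0001
grasp_force: 0.0
```

```bash
python3 -c "
from g import *
inpack(delta(packpt(18,-75,150),toolR(YS)))"
```

```text
t 2.97 rot deg (tool) [-0.09  0.39 -0.41] | shift cm in cur tool [-17.44   8.49  14.04] in final tool [-17.59   8.34  13.94] world [ 11.95 -19.19  -7.9 ] F [-0.6  0.6  0.9] gap 0.1 grip 0.0
tcp n,s,u mm from pack start [-65.4 100.9 289.4]
```

Call:
play_rows:
  commands:
    - {"dx": -2.93,"dy": 1.4,"dz": 0.5,"wx": 0,"wy": 0.4,"wz": -0.4,"jaw": -1}
    - {"dx": -2.93,"dy": 1.4,"dz": 0.5,"wx": 0,"wy": 0,"wz": 0,"jaw": -1}
    - {"dx": -2.93,"dy": 1.4,"dz": 0.5,"wx": 0,"wy": 0,"wz": 0,"jaw": -1}
    - {"dx": -2.93,"dy": 1.4,"dz": 0.5,"wx": 0,"wy": 0,"wz": 0,"jaw": -1}
    - {"dx": -2.93,"dy": 1.4,"dz": 0.5,"wx": 0,"wy": 0,"wz": 0,"jaw": -1}
    - {"dx": -2.93,"dy": 1.4,"dz": 0.5,"wx": 0,"wy": 0,"wz": 0,"jaw": -1}
    - {"dx": 0,"dy": 0,"dz": 2.7,"wx": 0,"wy": 0,"wz": 0,"jaw": -1}
    - {"dx": 0,"dy": 0,"dz": 2.7,"wx": 0,"wy": 0,"wz": 0,"jaw": -1}
    - {"dx": 0,"dy": 0,"dz": 2.7,"wx": 0,"wy": 0,"wz": 0,"jaw": -1}
    - {"dx": 0,"dy": 0,"dz": 2.7,"wx": 0,"wy": 0,"wz": 0,"jaw": -1}

```text
time_s: 3.8
eef_pos: [0.4256, 0.2026, 0.1747]
orientation: [[0.114, 0.861, 0.496], [0.993, -0.102, -0.052], [0.006, 0.499, -0.867]]
wrist_force: [0.2, 1.4, 0.1]
finger_gap: 0.0002
grasp_force: 0.0
```

```bash
python3 -c "
from g import *
inpack(delta(packpt(18,-75,22),toolR(YS)))"
```

```text
t 3.8 rot deg (tool) [-0.07 -0.51  0.19] | shift cm in cur tool [-2.25  0.71 13.16] in final tool [-2.13  0.7  13.18] world [  6.88  -2.99 -11.06] F [0.2 1.4 0.1] gap 0.2 grip 0.0
tcp n,s,u mm from pack start [ 11.  -53.7 153.8]
```

Call:
play_rows:
  commands:
    - {"dx": -1.1,"dy": 0.35,"dz": 0,"wx": 0,"wy": -0.25,"wz": 0,"jaw": -1}
    - {"dx": -1.1,"dy": 0.35,"dz": 0,"wx": 0,"wy": -0.25,"wz": 0.2,"jaw": -1}
    - {"dx": 0,"dy": 0,"dz": 1,"wx": 0,"wy": 0,"wz": 0,"jaw": -1}
    - {"dx": 0,"dy": 0,"dz": 1.5,"wx": 0,"wy": 0,"wz": 0,"jaw": -1}
    - {"dx": 0,"dy": 0,"dz": 1.5,"wx": 0,"wy": 0,"wz": 0,"jaw": -1}
    - {"dx": 0,"dy": 0,"dz": 1.5,"wx": 0,"wy": 0,"wz": 0,"jaw": -1}
    - {"dx": 0,"dy": 0,"dz": 1.5,"wx": 0,"wy": 0,"wz": 0,"jaw": -1}
    - {"dx": 0,"dy": 0,"dz": 1.5,"wx": 0,"wy": 0,"wz": 0,"jaw": -1}
    - {"dx": 0,"dy": 0,"dz": 1.5,"wx": 0,"wy": 0,"wz": 0,"jaw": -1}
    - {"dx": 0,"dy": 0,"dz": 0,"wx": 0,"wy": 0,"wz": 0,"jaw": -1}

```text
time_s: 4.63
eef_pos: [0.4782, 0.1737, 0.0921]
orientation: [[0.121, 0.86, 0.495], [0.993, -0.103, -0.063], [-0.003, 0.499, -0.866]]
wrist_force: [0.2, 0.1, -0.2]
finger_gap: -0.0001
grasp_force: 0.0
```

```bash
python3 -c "
from g import *
inpack(delta(packpt(18,-75,22),toolR(YS)))"
```

```text
t 4.63 rot deg (tool) [-0.05  0.13  0.11] | shift cm in cur tool [0.1  0.01 3.24] in final tool [0.1  0.01 3.24] world [ 1.63 -0.1  -2.81] F [ 0.2  0.1 -0.2] gap -0.1 grip 0.0
tcp n,s,u mm from pack start [ 17.9 -76.   54.4]
```

Call:
play_rows:
  commands:
    - {"dx": 0,"dy": 0,"dz": 1.1,"wx": 0,"wy": 0,"wz": 0,"jaw": -1}
    - {"dx": 0,"dy": 0,"dz": 1.1,"wx": 0,"wy": 0,"wz": 0,"jaw": -1}
    - {"dx": 0,"dy": 0,"dz": 0.9,"wx": 0,"wy": 0,"wz": 0,"jaw": -1}
    - {"dx": 0,"dy": 0,"dz": 0,"wx": 0,"wy": 0,"wz": 0,"jaw": -1}
    - {"dx": 0.6,"dy": 0,"dz": 0,"wx": 0,"wy": 0,"wz": 0,"jaw": -1}
    - {"dx": 0.5,"dy": 0,"dz": 0,"wx": 0,"wy": 0,"wz": 0,"jaw": -1}
    - {"dx": 0.5,"dy": 0,"dz": 0,"wx": 0,"wy": 0,"wz": 0,"jaw": -1}
    - {"dx": 0.5,"dy": 0,"dz": 0,"wx": 0,"wy": 0,"wz": 0,"jaw": -1}
    - {"dx": 0.5,"dy": 0,"dz": 0,"wx": 0,"wy": 0,"wz": 0,"jaw": -1}
    - {"dx": 0.5,"dy": 0,"dz": 0,"wx": 0,"wy": 0,"wz": 0,"jaw": -1}

```text
time_s: 5.47
eef_pos: [0.4964, 0.1965, 0.0649]
orientation: [[0.13, 0.86, 0.493], [0.991, -0.106, -0.075], [-0.012, 0.499, -0.867]]
wrist_force: [-3.9, -10.5, 10.3]
finger_gap: 0.0001
grasp_force: 6.9
```

```bash
cat > m3.py <<'E'
from g import *
from station import eyes
import sys
inpack(delta(packpt(18,-14,22),toolR(YS)))
V=[eyes.grab_frame("side"),eyes.grab_frame("top")]; o=[]
for v,c in zip(V,((245,175),(195,232))):
    h=hsv(v); m=(h[...,0]<20)&(h[...,1]>130)&(h[...,2]>50); w=np.zeros_like(m); w[c[1]-40:c[1]+40,c[0]-40:c[0]+40]=1; m&=w
    ys,xs=np.nonzero(m); print("orange",len(xs),xs.min(),xs.max(),ys.min(),ys.max())
    im=cv2.resize(v["image"],None,fx=4,fy=4,interpolation=cv2.INTER_CUBIC)
    o.append(im[(c[1]-50)*4:(c[1]+50)*4,(c[0]-50)*4:(c[0]+50)*4])
cv2.imwrite(sys.argv[1],np.hstack(o))
E
python3 m3.py pics/push1.png
```

```text
t 5.47 rot deg (tool) [-0.09  0.82 -0.05] | shift cm in cur tool [3.71 0.03 0.07] in final tool [3.71 0.04 0.12] world [ 0.54  3.67 -0.09] F [ -3.9 -10.5  10.3] gap 0.1 grip 6.9
tcp n,s,u mm from pack start [ 17.6 -51.1  23.2]
orange 92 239 251 156 187
orange 197 181 204 228 241
```

View pics/push1.png

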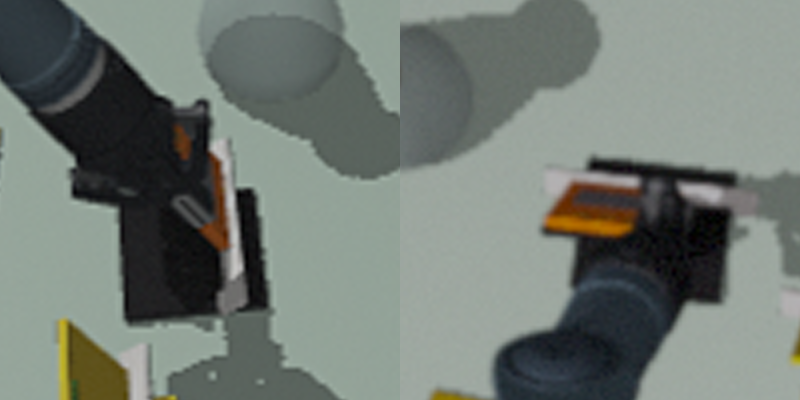

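The shut fingers sit beside the pack's −y edge, and the pack's left edge in the top view moved from column 184 to 181. The force is a bit high, so I'll continue slowly.

Call:
play_rows:
  commands:
    - {"dx": 0.35,"dy": 0,"dz": 0,"wx": 0,"wy": 0,"wz": 0,"jaw": -1}
    - {"dx": 0.35,"dy": 0,"dz": 0,"wx": 0,"wy": 0,"wz": 0,"jaw": -1}
    - {"dx": 0.35,"dy": 0,"dz": 0,"wx": 0,"wy": 0,"wz": 0,"jaw": -1}
    - {"dx": 0.35,"dy": 0,"dz": 0,"wx": 0,"wy": 0,"wz": 0,"jaw": -1}
    - {"dx": 0.35,"dy": 0,"dz": 0,"wx": 0,"wy": 0,"wz": 0,"jaw": -1}
    - {"dx": 0.35,"dy": 0,"dz": 0,"wx": 0,"wy": 0,"wz": 0,"jaw": -1}
    - {"dx": 0,"dy": 0,"dz": 0,"wx": 0,"wy": 0,"wz": 0,"jaw": -1}
    - {"dx": 0,"dy": 0,"dz": 0,"wx": 0,"wy": 0,"wz": 0,"jaw": -1}
    - {"dx": 0,"dy": 0,"dz": 0,"wx": 0,"wy": 0,"wz": 0,"jaw": -1}
    - {"dx": 0,"dy": 0,"dz": 0,"wx": 0,"wy": 0,"wz": 0,"jaw": -1}

```text
time_s: 6.4
eef_pos: [0.4999, 0.225, 0.0653]
orientation: [[0.119, 0.86, 0.496], [0.993, -0.103, -0.06], [-0.0, 0.5, -0.866]]
wrist_force: [5.7, -2.0, -1.5]
finger_gap: 0.0001
grasp_force: 3.6
```

```bash
python3 m3.py pics/push2.png
```

```text
t 6.4 rot deg (tool) [-0.03 -0.06  0.15] | shift cm in cur tool [0.84 0.02 0.15] in final tool [0.84 0.02 0.15] world [ 0.19  0.82 -0.12] F [ 5.7 -2.  -1.5] gap 0.1 grip 3.6
tcp n,s,u mm from pack start [ 17.8 -22.4  23.5]
orange 92 238 250 150 180
orange 177 174 196 227 240
```

Call:
play_rows:
  commands:
    - {"dx": 0.3,"dy": 0,"dz": 0,"wx": 0,"wy": 0,"wz": 0,"jaw": -1}
    - {"dx": 0.3,"dy": 0,"dz": 0,"wx": 0,"wy": 0,"wz": 0,"jaw": -1}
    - {"dx": 0.3,"dy": 0,"dz": 0,"wx": 0,"wy": 0,"wz": 0,"jaw": -1}
    - {"dx": 0,"dy": 0,"dz": 0,"wx": 0,"wy": 0,"wz": 0,"jaw": -1}
    - {"dx": 0,"dy": 0,"dz": 0,"wx": 0,"wy": 0,"wz": 0,"jaw": -1}
    - {"dx": -0.5,"dy": 0,"dz": 0,"wx": 0,"wy": 0,"wz": 0,"jaw": -1}
    - {"dx": -0.5,"dy": 0,"dz": 0,"wx": 0,"wy": 0,"wz": 0,"jaw": -1}
    - {"dx": -0.5,"dy": 0,"dz": 0,"wx": 0,"wy": 0,"wz": 0,"jaw": -1}
    - {"dx": 0,"dy": 0,"dz": -1.5,"wx": 0,"wy": 0,"wz": 0,"jaw": -1}
    - {"dx": 0,"dy": 0,"dz": -2.5,"wx": 0,"wy": 0,"wz": 0,"jaw": -1}

```text
time_s: 7.33
eef_pos: [0.4765, 0.2179, 0.0974]
orientation: [[0.121, 0.862, 0.492], [0.993, -0.101, -0.067], [-0.008, 0.496, -0.868]]
wrist_force: [-0.6, 0.8, 0.7]
finger_gap: -0.0002
grasp_force: 0.0
```

Call:
play_rows:
  commands:
    - {"dx": 0,"dy": 0,"dz": -2.5,"wx": 0,"wy": 0,"wz": 0,"jaw": -1}
    - {"dx": 0,"dy": 0,"dz": -2.5,"wx": 0,"wy": 0,"wz": 0,"jaw": -1}
    - {"dx": 0,"dy": 0,"dz": -2.5,"wx": 0,"wy": 0,"wz": 0,"jaw": -0.5}
    - {"dx": 0,"dy": 0,"dz": -2.5,"wx": 0,"wy": 0,"wz": 0,"jaw": -0.2}
    - {"dx": 0,"dy": 0,"dz": -2.5,"wx": 0,"wy": 0,"wz": 0,"jaw": -0.2}
    - {"dx": 0,"dy": 0,"dz": -2,"wx": 0,"wy": 0,"wz": 0,"jaw": -0.2}
    - {"dx": 0,"dy": -3,"dz": 0,"wx": 0,"wy": 0,"wz": 0,"jaw": -0.2}
    - {"dx": 0,"dy": -3,"dz": 0,"wx": 0,"wy": 0,"wz": 0,"jaw": -0.2}
    - {"dx": 0,"dy": -3,"dz": 0,"wx": 0,"wy": 0,"wz": 0,"jaw": -0.2}
    - {"dx": 0,"dy": 0,"dz": 0,"wx": 0,"wy": 0,"wz": 0,"jaw": -0.2}

```text
time_s: 8.17
eef_pos: [0.324, 0.2367, 0.176]
orientation: [[0.113, 0.864, 0.491], [0.994, -0.094, -0.064], [-0.009, 0.496, -0.869]]
wrist_force: [0.4, -0.6, -0.5]
finger_gap: 0.0343
grasp_force: 0.0
```

```bash
cat > m4.py <<'E'
from g import *
from station import eyes
import sys
V=[eyes.grab_frame("side"),eyes.grab_frame("top")]; o=[]
pm=[]
for v,c in zip(V,((244,172),(192,232))):
    h=hsv(v).astype(int); m=(h[...,0]<20)&(h[...,1]>130)&(h[...,2]>50); w=np.zeros_like(m); w[c[1]-34:c[1]+34,c[0]-34:c[0]+34]=1; m&=w
    pm.append(chull(m))
px,pf=fit(V,pm,packpts,[.489,.295,-.122],[.01,.01,.05]); print("pack",px,pf,[m.sum() for m in pm])
for i in(0,1): print("  view",i,fit(V[i:i+1],pm[i:i+1],packpts,px,[.005,.005,.05]))
cor=np.array([px[0],px[1],.0723])-rz(px[2])@TILT@[.005,0,.039]
print("pack now n,s,u vs start",(frame(YS).T@(cor-PC)*1000).round(1))
inpack(delta(packpt(5,83,60),toolR(YS)))
for v,c in zip(V,((244,172),(192,232))):
    im=cv2.resize(v["image"],None,fx=4,fy=4,interpolation=cv2.INTER_CUBIC)
    cv2.polylines(im,[cv2.convexHull(((proj(v,packpts(px))+.5)*4-.5).round().astype(np.int32))],True,(255,0,255),1)
    o.append(im[(c[1]-50)*4:(c[1]+50)*4,(c[0]-50)*4:(c[0]+50)*4])
cv2.imwrite(sys.argv[1],np.hstack(o))
E
python3 m4.py pics/slid.png
```

```text
pack [ 0.48901984  0.28704956 -0.1315085 ] 0.17246864432595438 [np.int64(368), np.int64(389)]
  view 0 (array([ 0.48944521,  0.28822466, -0.12745844]), np.float64(0.06567561807331627))
  view 1 (array([ 0.48811032,  0.28660551, -0.13400682]), np.float64(0.08591158828569988))
pack now n,s,u vs start [ 0.4 37.7 -0.2]
t 8.27 rot deg (tool) [-0.12  0.12  0.43] | shift cm in cur tool [11.34  8.08 14.76] in final tool [11.37  7.96 14.8 ] world [15.58  9.55 -8.84] F [ 0.2  0.2 -0.9] gap 34.5 grip 0.0
tcp n,s,u mm from pack start [-74.6 -30.7 208. ]
```

View pics/slid.png

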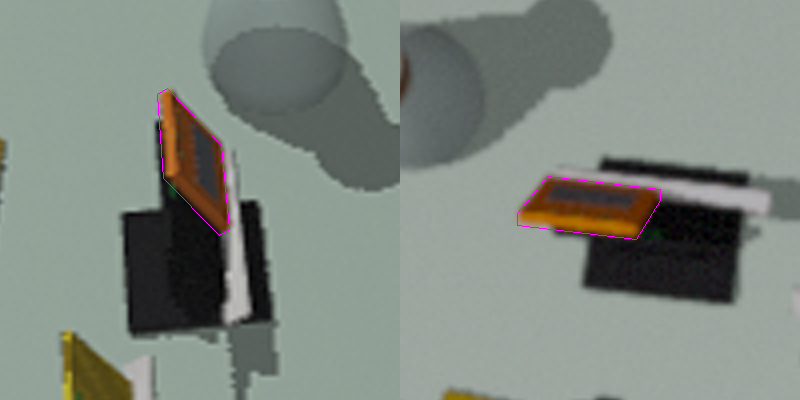

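The pack (side (240,170), top (185,232)) now sticks out about 30 mm past the plate's left end, still lying flat. Next I pinch it there.

Call:
play_rows:
  commands:
    - {"dx": 1.7,"dy": 1.3,"dz": 0.5,"wx": 0,"wy": 0.1,"wz": 0.4,"jaw": -0.2}
    - {"dx": 1.8,"dy": 1.34,"dz": 0.5,"wx": 0,"wy": 0,"wz": 0,"jaw": -0.2}
    - {"dx": 1.8,"dy": 1.34,"dz": 1,"wx": 0,"wy": 0,"wz": 0,"jaw": -0.2}
    - {"dx": 1.8,"dy": 1.34,"dz": 1,"wx": 0,"wy": 0,"wz": 0,"jaw": -0.2}
    - {"dx": 1.8,"dy": 1.34,"dz": 1,"wx": 0,"wy": 0,"wz": 0,"jaw": -0.2}
    - {"dx": 1.7,"dy": 1.34,"dz": 2,"wx": 0,"wy": 0,"wz": 0,"jaw": -0.2}
    - {"dx": 0,"dy": 0,"dz": 1.9,"wx": 0,"wy": 0,"wz": 0,"jaw": -0.2}
    - {"dx": 0,"dy": 0,"dz": 1.6,"wx": 0,"wy": 0,"wz": 0,"jaw": -0.2}
    - {"dx": 0,"dy": 0,"dz": 0,"wx": 0,"wy": 0,"wz": 0,"jaw": -0.2}
    - {"dx": 0,"dy": 0,"dz": 0,"wx": 0,"wy": 0,"wz": 0,"jaw": -0.2}

```text
time_s: 9.1
eef_pos: [0.459, 0.3278, 0.1375]
orientation: [[0.127, 0.86, 0.495], [0.992, -0.11, -0.063], [0.0, 0.499, -0.867]]
wrist_force: [-0.3, 1.5, -0.5]
finger_gap: 0.0341
grasp_force: 0.0
```

```bash
python3 -c "
from g import *
inpack(delta(packpt(5.2,75,56),toolR(YS)))"
```

```text
t 9.1 rot deg (tool) [-0.08  0.16 -0.29] | shift cm in cur tool [ 0.05 -0.27  5.67] in final tool [ 0.03 -0.28  5.67] world [ 2.58 -0.28 -5.05] F [-0.3  1.5 -0.5] gap 34.1 grip 0.0
tcp n,s,u mm from pack start [  8.   74.7 112.7]
```

Call:
play_rows:
  commands:
    - {"dx": 0,"dy": -0.28,"dz": 0,"wx": 0,"wy": 0.1,"wz": -0.3,"jaw": -0.2}
    - {"dx": 0,"dy": 0,"dz": 1,"wx": 0,"wy": 0,"wz": 0,"jaw": -0.2}
    - {"dx": 0,"dy": 0,"dz": 1,"wx": 0,"wy": 0,"wz": 0,"jaw": -0.2}
    - {"dx": 0,"dy": 0,"dz": 1,"wx": 0,"wy": 0,"wz": 0,"jaw": -0.2}
    - {"dx": 0,"dy": 0,"dz": 1,"wx": 0,"wy": 0,"wz": 0,"jaw": -0.2}
    - {"dx": 0,"dy": 0,"dz": 0.9,"wx": 0,"wy": 0,"wz": 0,"jaw": -0.2}
    - {"dx": 0,"dy": 0,"dz": 0.77,"wx": 0,"wy": 0,"wz": 0,"jaw": -0.2}
    - {"dx": 0,"dy": 0,"dz": 0,"wx": 0,"wy": 0,"wz": 0,"jaw": -0.2}
    - {"dx": 0,"dy": 0,"dz": 0,"wx": 0,"wy": 0,"wz": 0,"jaw": -0.2}
    - {"dx": 0,"dy": 0,"dz": 0,"wx": 0,"wy": 0,"wz": 0,"jaw": -0.2}

```text
time_s: 9.93
eef_pos: [0.4841, 0.3264, 0.0876]
orientation: [[0.12, 0.86, 0.495], [0.993, -0.105, -0.058], [0.002, 0.499, -0.867]]
wrist_force: [0.6, 0.1, 0.2]
finger_gap: 0.034
grasp_force: 0.0
```

```bash
python3 -c "
from g import *
inpack(delta(packpt(5.2,75,56),toolR(YS)))"
```

```text
t 9.93 rot deg (tool) [-0.08 -0.13  0.04] | shift cm in cur tool [-0.13  0.05  0.09] in final tool [-0.13  0.05  0.09] world [ 0.07 -0.14 -0.05] F [0.6 0.1 0.2] gap 34.0 grip 0.0
tcp n,s,u mm from pack start [ 4.7 76.3 56.9]
```

Call:
play_rows:
  commands:
    - {"dx": -0.1,"dy": 0.05,"dz": 0,"wx": 0,"wy": 0,"wz": 0,"jaw": -0.5}
    - {"dx": 0,"dy": 0,"dz": 0,"wx": 0,"wy": 0,"wz": 0,"jaw": -0.7}
    - {"dx": 0,"dy": 0,"dz": 0,"wx": 0,"wy": 0,"wz": 0,"jaw": -0.85}
    - {"dx": 0,"dy": 0,"dz": 0,"wx": 0,"wy": 0,"wz": 0,"jaw": -1}
    - {"dx": 0,"dy": 0,"dz": 0,"wx": 0,"wy": 0,"wz": 0,"jaw": -1}
    - {"dx": 0,"dy": 0,"dz": 0,"wx": 0,"wy": 0,"wz": 0,"jaw": -1}
    - {"dx": 0,"dy": 0,"dz": 0,"wx": 0,"wy": 0,"wz": 0,"jaw": -1}
    - {"dx": 0,"dy": 0,"dz": 0,"wx": 0,"wy": 0,"wz": 0,"jaw": -1}
    - {"dx": 0,"dy": 0,"dz": 0,"wx": 0,"wy": 0,"wz": 0,"jaw": -1}
    - {"dx": 0,"dy": 0,"dz": 0,"wx": 0,"wy": 0,"wz": 0,"jaw": -1}
  squeeze: 90

```text
time_s: 10.77
eef_pos: [0.4844, 0.3251, 0.0876]
orientation: [[0.12, 0.86, 0.495], [0.993, -0.105, -0.059], [0.001, 0.499, -0.867]]
wrist_force: [0.3, -0.5, -0.4]
finger_gap: -0.0001
grasp_force: 0.0
```

```bash
python3 -c "
from g import *
inpack(delta(packpt(5.2,75,56),toolR(YS)))
o=delta(slotpt(0,36.5,150),toolR(YB)); inslot(o)"
```

```text
t 10.77 rot deg (tool) [-0.09 -0.1   0.05] | shift cm in cur tool [-0.    0.01  0.07] in final tool [-0.    0.01  0.07] world [ 0.04 -0.01 -0.05] F [ 0.3 -0.5 -0.4] gap -0.1 grip 0.0
tcp n,s,u mm from pack start [ 5.1 75.  56.7]
t 10.77 rot deg (tool) [-0.09 -2.82  4.76] | shift cm in cur tool [-48.01  12.65 -19.58] in final tool [-47.69  16.66 -17.2 ] world [ -4.58 -47.83  23.23] F [ 0.3 -0.5 -0.4] gap -0.1 grip 0.0
tcp n,s,u mm in slot frame [-166.6  513.4  -22. ]
```

Nothing between the jaws: the gap is 0. I'll look.

```bash
python3 m4.py pics/miss.png
```

```text
pack [ 0.48920106  0.28714476 -0.127774  ] 0.2040783437854845 [np.int64(361), np.int64(382)]
  view 0 (array([ 0.48969754,  0.2871439 , -0.12478348]), np.float64(0.08288523165498886))
  view 1 (array([ 0.4885627 ,  0.28661185, -0.13424135]), np.float64(0.10885946001437223))
pack now n,s,u vs start [ 0.6 37.9 -0.3]
t 10.87 rot deg (tool) [-0.09 -0.11  0.04] | shift cm in cur tool [ 0.79 -0.01 -0.33] in final tool [ 0.79 -0.01 -0.33] world [-0.08  0.81  0.28] F [0.1 0.2 0. ] gap -0.2 grip 0.0
tcp n,s,u mm from pack start [ 5.1 75.1 56.7]
```

View pics/miss.png

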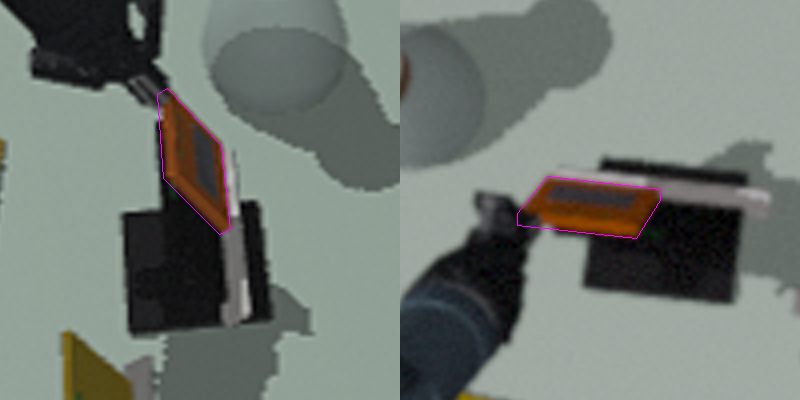

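```bash
python3 -c "
from g import *
from station import eyes
o=robot.observe(); P=o['eef_pos']; R=o['orientation']
print(o['joints'].round(3))
for n,c in (('side',(244,172)),('top',(192,232))):
    v=eyes.grab_frame(n)
    for l,Q in (('tcp',P),('tcp-50z',P-R[:,2]*.05),('packpt(0,86,78)',packpt(0,86,78)),('packpt(10,86,78)',packpt(10,86,78))):
        u=proj(v,Q)[0]; print(n,l,u.round(1),'crop',((u-c+50)*4).round())
    cv2.imwrite('pics/z_%s.png'%n,cv2.resize(v['image'][c[1]-35:c[1]+15,c[0]-50:c[0]+10],None,fx=8,fy=8,interpolation=cv2.INTER_CUBIC))
a=cv2.imread('pics/z_side.png');b=cv2.imread('pics/z_top.png')
cv2.imwrite('pics/z.png',np.vstack([cv2.resize(a,(360,300)),cv2.resize(b,(360,300))]))
"
```

```text
[-1.345  0.299  0.469  2.175  0.667  0.513 -1.59 ]
side tcp [237.8 150.7] crop [175. 115.]
side tcp-50z [228.8 141.2] crop [139.  77.]
side packpt(0,86,78) [232.5 145.1] crop [154.  92.]
side packpt(10,86,78) [235.1 143.7] crop [164.  87.]
top tcp [176.3 234.3] crop [137. 209.]
top tcp-50z [171.4 240.7] crop [118. 235.]
top packpt(0,86,78) [170.9 238.1] crop [116. 224.]
top packpt(10,86,78) [170.8 235.2] crop [115. 213.]
```

View pics/z.png

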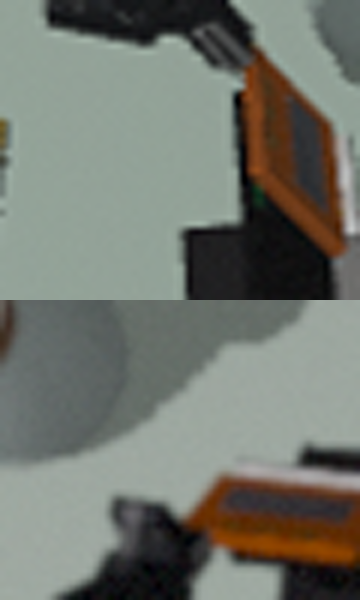

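The fingers do not show over the pack's front at the projected TCP (top (176,234)), and the pack hasn't moved. I'll check numerically where the fingers really are, using the start picture and the push picture.

```bash
python3 -c "
from g import *
from station import eyes
v=eyes.grab_frame('side'); t=eyes.grab_frame('top')
print('push1 tcp top',proj(t,[.4964,.1965,.0649]),'side',proj(v,[.4964,.1965,.0649]))
P=np.array([.2562,.5963,.2068]); X=np.array([-.919,.395,0]);Y=np.array([.395,.919,0])
im=cv2.imread('pics/side0.png')
for l,d in (('tcp',0*X),('+Y',Y*.05),('-Y',-Y*.05),('+X',X*.05),('-X',-X*.05)): print(l,proj(v,P+d+[0,0,.013]).round(1))
g=cv2.cvtColor(im,cv2.COLOR_BGR2GRAY)[15:80,110:175]
for i,r in enumerate(g[::2]): print(15+2*i,''.join('#' if k<40 else '+' if k<80 else '.' for k in r))
"
```

```text
push1 tcp top [[217.40937454 230.85041513]] side [[249.98537463 183.2868297 ]]
tcp [[150.9  77.9]]
+Y [[155.8  69.1]]
-Y [[145.7  87. ]]
+X [[136.4  76.6]]
-X [[165.5  79.2]]
15 +++++++++++#++++++++++++++++++++#+++####++++#++++##++++++###+..++
17 ++++++++#++##+.++++++++++++++++++++####++#++#++#++++++++###+..+++
19 ++++++++##++###+++++++++++++++++########++++#++#++++++++##+...+++
21 +++++++++##++##+#++++++++++++###########+##+++.#++#+++++##+...#++
23 .++++++++##++++###+++####+#+++#######++####+.+.+#+++++++#+....#++
25 ..++++++++##+.++################++++++####+..+..###..++#+.....+++
27 ...++++++++#+..+#+++++++++++++.++++++#####+..+..##+...#+......+++
29 ....++++++++#+..+##++..........+++########+..+..+#....#+......#++
31 ....+++++++++#+..#########################+..+..++....#+......#++
33 .....+++++++++++.+#########################+++..++....+.......+++
35 ......++++++++++++###########################+..+....++......+++#
37 .......+++++++++++###########################+..+....+.......+##+
39 ........+++++++++++##########################+..+....+.......+#+.
41 .........+++++++++++#####
[... 651 characters left out ...]
++........
61 +++++++++++++++++++++++###############+..######+..+...++.........
63 ++++++++++++++++++.....+########++##++++.+#####+.++..++..........
65 ++++...................+##++####++##+.++..+......................
67 .......................+############+......+.........+...........
69 ........................+###########+...+..+.....................
71 .........................+########+++...............+............
73 ..............................#####++............................
75 ..............................+####+++...........................
77 ...............................#####++...........................
79 ................................####++...........................
```

In the push picture the fingers actually lay on the pack's face, not beside its edge. So the true tool tip seems offset from where my measurements put it. I'll lift clear and triangulate the closed fingertip against the reported TCP.

Call:
play_rows:
  commands:
    - {"dx": 0,"dy": 0,"dz": -1,"wx": 0,"wy": 0,"wz": 0,"jaw": -1}
    - {"dx": 0,"dy": 0,"dz": -1.5,"wx": 0,"wy": 0,"wz": 0,"jaw": -1}
    - {"dx": 0,"dy": 0,"dz": -1.5,"wx": 0,"wy": 0,"wz": 0,"jaw": -1}
    - {"dx": 0,"dy": 0,"dz": -1.5,"wx": 0,"wy": 0,"wz": 0,"jaw": -1}
    - {"dx": 0,"dy": 0,"dz": -1.5,"wx": 0,"wy": 0,"wz": 0,"jaw": -1}
    - {"dx": 0,"dy": 0,"dz": -1.5,"wx": 0,"wy": 0,"wz": 0,"jaw": -1}
    - {"dx": 0,"dy": 0,"dz": -1.5,"wx": 0,"wy": 0,"wz": 0,"jaw": -1}
    - {"dx": 0,"dy": 0,"dz": -1.5,"wx": 0,"wy": 0,"wz": 0,"jaw": -1}
    - {"dx": 0,"dy": 0,"dz": 0,"wx": 0,"wy": 0,"wz": 0,"jaw": -1}
    - {"dx": 0,"dy": 0,"dz": 0,"wx": 0,"wy": 0,"wz": 0,"jaw": -1}

```text
time_s: 11.9
eef_pos: [0.4273, 0.3328, 0.1883]
orientation: [[0.119, 0.86, 0.496], [0.993, -0.105, -0.056], [0.004, 0.499, -0.867]]
wrist_force: [-0.8, 0.0, 0.1]
finger_gap: -0.0002
grasp_force: 0.0
```

```bash
python3 -c "
from g import *
from station import eyes
o=robot.observe(); P=o['eef_pos']; R=o['orientation']; print(P)
for n in ('side','top'):
    v=eyes.grab_frame(n); u=proj(v,P)[0]; print(n,'tcp',u.round(1),'-50z',proj(v,P-R[:,2]*.05)[0].round(1),'base',proj(v,[0,0,0.])[0].round(1))
    c=u.round().astype(int); g=cv2.cvtColor(v['image'],cv2.COLOR_BGR2GRAY)[c[1]-22:c[1]+22,c[0]-32:c[0]+30]
    for i,r in enumerate(g): print('%4d'%(c[1]-22+i),''.join('#' if k<45 else '+' if k<95 else '.' for k in r))
    print('first col',c[0]-32)
"
```

```text
[0.42732442 0.33280417 0.18832261]
side tcp [216.3 127.8] -50z [206.2 117.3] base [ 91.3 281.8]
 106 ####################+..####...................................
 107 ###########################...................................
 108 ###########################...................................
 109 ###########################...................................
 110 ###########################...................................
 111 ##########################+...................................
 112 #########################+....................................
 113 #########################+....................................
 114 ##########################+...................................
 115 ###########################+..................................
 116 ######################+#####+.................................
 117 #####################+++#####+................................
 118 +++##########++++##++++++####+................................
 119 ....++++####+.....##++++++####................................
 120 .........+++.......##++#+++###.................
[... 4367 characters left out ...]
......
 262 ..........###################.................................
 263 ........+####################.................................
 264 .....++#####################+.................................
 265 ...++#######################..................................
 266 ..+########################+..................................
 267 .+#########################+..................................
 268 +##########################+..................................
 269 ############################+.................................
 270 ############################+.................................
 271 ############################..................................
first col 132
```

In both views the closed fingertip sits about 23 mm behind the reported TCP along the tool axis: side (211,122) against projected (216,128), top (161,253) against (164,250). So the fingers closed just above the pack. I'll open and go down 23 mm deeper.

```bash
python3 -c "
from g import *
inpack(delta(packpt(5.2,74.5,33),toolR(YS)))"
```

```text
t 12.0 rot deg (tool) [-0.11 -0.06  0.04] | shift cm in cur tool [1.000e-02 4.000e-02 1.383e+01] in final tool [3.000e-02 1.000e-02 1.383e+01] world [  6.87  -0.82 -11.97] F [ 0.4 -0.   0. ] gap -0.2 grip 0.0
tcp n,s,u mm from pack start [  5.1  74.2 171.3]
```

Call:
play_rows:
  commands:
    - {"dx": 0,"dy": 0,"dz": 0,"wx": 0,"wy": 0,"wz": 0,"jaw": -0.2}
    - {"dx": 0,"dy": 0,"dz": 0,"wx": 0,"wy": 0,"wz": 0,"jaw": -0.2}
    - {"dx": 0,"dy": 0,"dz": 0,"wx": 0,"wy": 0,"wz": 0,"jaw": -0.2}
    - {"dx": 0,"dy": 0,"dz": 0,"wx": 0,"wy": 0,"wz": 0,"jaw": -0.2}
    - {"dx": 0,"dy": 0,"dz": 1.5,"wx": 0,"wy": 0,"wz": 0,"jaw": -0.2}
    - {"dx": 0,"dy": 0,"dz": 1.5,"wx": 0,"wy": 0,"wz": 0,"jaw": -0.2}
    - {"dx": 0,"dy": 0,"dz": 1.5,"wx": 0,"wy": 0,"wz": 0,"jaw": -0.2}
    - {"dx": 0,"dy": 0,"dz": 1.5,"wx": 0,"wy": 0,"wz": 0,"jaw": -0.2}
    - {"dx": 0,"dy": 0,"dz": 1.5,"wx": 0,"wy": 0,"wz": 0,"jaw": -0.2}
    - {"dx": 0,"dy": 0,"dz": 1.5,"wx": 0,"wy": 0,"wz": 0,"jaw": -0.2}

```text
time_s: 12.83
eef_pos: [0.4724, 0.3265, 0.1086]
orientation: [[0.12, 0.86, 0.495], [0.993, -0.105, -0.059], [0.001, 0.499, -0.867]]
wrist_force: [-0.5, 0.8, -0.0]
finger_gap: 0.0342
grasp_force: 0.0
```

```bash
python3 -c "
from g import *
inpack(delta(packpt(5.2,74.5,33),toolR(YS)))"
```

```text
t 12.83 rot deg (tool) [-0.09 -0.1   0.05] | shift cm in cur tool [-0.06  0.01  4.78] in final tool [-0.05  0.01  4.78] world [ 2.37 -0.34 -4.14] F [-0.5  0.8 -0. ] gap 34.2 grip 0.0
tcp n,s,u mm from pack start [ 5.1 75.  80.8]
```

Call:
play_rows:
  commands:
    - {"dx": 0,"dy": 0,"dz": 1,"wx": 0,"wy": 0,"wz": 0,"jaw": -0.2}
    - {"dx": 0,"dy": 0,"dz": 1,"wx": 0,"wy": 0,"wz": 0,"jaw": -0.2}
    - {"dx": 0,"dy": 0,"dz": 1,"wx": 0,"wy": 0,"wz": 0,"jaw": -0.2}
    - {"dx": 0,"dy": 0,"dz": 1,"wx": 0,"wy": 0,"wz": 0,"jaw": -0.2}
    - {"dx": 0,"dy": 0,"dz": 0.7,"wx": 0,"wy": 0,"wz": 0,"jaw": -0.2}
    - {"dx": 0,"dy": 0,"dz": 0,"wx": 0,"wy": 0,"wz": 0,"jaw": -0.2}
    - {"dx": 0,"dy": 0,"dz": 0,"wx": 0,"wy": 0,"wz": 0,"jaw": -0.2}
    - {"dx": 0,"dy": 0,"dz": 0,"wx": 0,"wy": 0,"wz": 0,"jaw": -0.2}
    - {"dx": 0,"dy": 0,"dz": 0,"wx": 0,"wy": 0,"wz": 0,"jaw": -0.2}
    - {"dx": 0,"dy": 0,"dz": 0,"wx": 0,"wy": 0,"wz": 0,"jaw": -0.2}

```text
time_s: 13.67
eef_pos: [0.4953, 0.3244, 0.0691]
orientation: [[0.12, 0.86, 0.496], [0.993, -0.105, -0.058], [0.002, 0.499, -0.867]]
wrist_force: [0.1, 0.5, -0.4]
finger_gap: 0.0342
grasp_force: 0.0
```

```bash
python3 -c "
from g import *
inpack(delta(packpt(5.2,74.5,33),toolR(YS)))"
```

```text
t 13.67 rot deg (tool) [-0.08 -0.18  0.03] | shift cm in cur tool [-0.12 -0.01  0.22] in final tool [-0.12 -0.01  0.22] world [ 0.09 -0.13 -0.2 ] F [ 0.1  0.5 -0.4] gap 34.2 grip 0.0
tcp n,s,u mm from pack start [ 5.3 75.7 35.2]
```

No contact forces. I'll close.

Call:
play_rows:
  commands:
    - {"dx": -0.1,"dy": 0,"dz": 0.1,"wx": 0,"wy": 0,"wz": 0,"jaw": -0.5}
    - {"dx": 0,"dy": 0,"dz": 0,"wx": 0,"wy": 0,"wz": 0,"jaw": -0.7}
    - {"dx": 0,"dy": 0,"dz": 0,"wx": 0,"wy": 0,"wz": 0,"jaw": -0.8}
    - {"dx": 0,"dy": 0,"dz": 0,"wx": 0,"wy": 0,"wz": 0,"jaw": -0.9}
    - {"dx": 0,"dy": 0,"dz": 0,"wx": 0,"wy": 0,"wz": 0,"jaw": -1}
    - {"dx": 0,"dy": 0,"dz": 0,"wx": 0,"wy": 0,"wz": 0,"jaw": -1}
    - {"dx": 0,"dy": 0,"dz": 0,"wx": 0,"wy": 0,"wz": 0,"jaw": -1}
    - {"dx": 0,"dy": 0,"dz": 0,"wx": 0,"wy": 0,"wz": 0,"jaw": -1}
    - {"dx": 0,"dy": 0,"dz": 0,"wx": 0,"wy": 0,"wz": 0,"jaw": -1}
    - {"dx": 0,"dy": 0,"dz": 0,"wx": 0,"wy": 0,"wz": 0,"jaw": -1}
  squeeze: 90

```text
time_s: 14.5
eef_pos: [0.4966, 0.3231, 0.0687]
orientation: [[0.12, 0.86, 0.496], [0.993, -0.105, -0.058], [0.002, 0.5, -0.866]]
wrist_force: [-0.9, -1.2, 5.5]
finger_gap: 0.0081
grasp_force: 88.9
```

```bash
python3 -c "
from g import *
inpack(delta(packpt(5.2,74.5,33),toolR(YS)))"
```

```text
t 14.5 rot deg (tool) [-0.01 -0.15 -0.  ] | shift cm in cur tool [-0.01 -0.12  0.11] in final tool [-0.01 -0.12  0.11] world [-0.05 -0.   -0.15] F [-0.9 -1.2  5.5] gap 8.1 grip 88.9
tcp n,s,u mm from pack start [ 6.4 74.6 34.1]
```

Pinched: 89 N, pack between the pads. Lift.

Call:
play_rows:
  commands:
    - {"dx": 0,"dy": 0.1,"dz": -0.2,"wx": 0,"wy": 0,"wz": 0,"jaw": -1}
    - {"dx": 0,"dy": 0.2,"dz": -0.4,"wx": 0,"wy": 0,"wz": 0,"jaw": -1}
    - {"dx": 0,"dy": 0.2,"dz": -0.8,"wx": 0,"wy": 0,"wz": 0,"jaw": -1}
    - {"dx": 0,"dy": 0.1,"dz": -1.2,"wx": 0,"wy": 0,"wz": 0,"jaw": -1}
    - {"dx": 0,"dy": 0,"dz": -1.5,"wx": 0,"wy": 0,"wz": 0,"jaw": -1}
    - {"dx": 0,"dy": 0,"dz": -1.5,"wx": 0,"wy": 0,"wz": 0,"jaw": -1}
    - {"dx": 0,"dy": 0,"dz": -1.5,"wx": 0,"wy": 0,"wz": 0,"jaw": -1}
    - {"dx": 0,"dy": 0,"dz": -1.5,"wx": 0,"wy": 0,"wz": 0,"jaw": -1}
    - {"dx": 0,"dy": 0,"dz": -1.5,"wx": 0,"wy": 0,"wz": 0,"jaw": -1}
    - {"dx": 0,"dy": 0,"dz": -1.5,"wx": 0,"wy": 0,"wz": 0,"jaw": -1}

```text
time_s: 15.33
eef_pos: [0.4417, 0.3283, 0.1712]
orientation: [[0.12, 0.861, 0.493], [0.993, -0.105, -0.059], [0.0, 0.497, -0.868]]
wrist_force: [0.3, 0.1, -1.4]
finger_gap: 0.0079
grasp_force: 88.2
```

```bash
python3 -c "
from g import *
o=delta(slotpt(0,36.7,114),toolR(YB)); inslot(o); inpack(o)"
```

```text
t 15.33 rot deg (tool) [-0.2  -2.77  4.78] | shift cm in cur tool [-47.98  12.17  -6.59] in final tool [-47.06  16.15  -4.24] world [  1.46 -48.52  11.75] F [ 0.3  0.1 -1.4] gap 7.9 grip 88.2
tcp n,s,u mm in slot frame [-161.5  507.3   71.6]
tcp n,s,u mm from pack start [  9.8  73.  150.5]
```

Call:
play_rows:
  commands:
    - {"dx": -0.5,"dy": 0,"dz": -1.5,"wx": 0,"wy": 0,"wz": 0,"jaw": -1}
    - {"dx": -1,"dy": 0,"dz": -2.5,"wx": 0,"wy": 0,"wz": 0,"jaw": -1}
    - {"dx": -1.5,"dy": 0,"dz": -2.5,"wx": 0,"wy": 0,"wz": 0,"jaw": -1}
    - {"dx": -2,"dy": 0.4,"dz": 0,"wx": 0,"wy": 0,"wz": 0,"jaw": -1}
    - {"dx": -2.5,"dy": 0.6,"dz": 0,"wx": 0,"wy": 0,"wz": 0,"jaw": -1}
    - {"dx": -2.5,"dy": 0.6,"dz": 0,"wx": 0,"wy": 0,"wz": 0,"jaw": -1}
    - {"dx": -2.5,"dy": 0.6,"dz": 0,"wx": 0,"wy": 0,"wz": 0,"jaw": -1}
    - {"dx": -2.5,"dy": 0.6,"dz": 0,"wx": 0,"wy": 0,"wz": 0,"jaw": -1}
    - {"dx": -2.5,"dy": 0.6,"dz": 0,"wx": 0,"wy": 0,"wz": 0,"jaw": -1}
    - {"dx": -2.5,"dy": 0.6,"dz": 0,"wx": 0,"wy": 0,"wz": 0,"jaw": -1}

```text
time_s: 16.17
eef_pos: [0.4188, 0.1351, 0.2447]
orientation: [[0.119, 0.863, 0.491], [0.993, -0.103, -0.058], [0.001, 0.494, -0.869]]
wrist_force: [-0.2, -0.3, -1.3]
finger_gap: 0.0078
grasp_force: 88.3
```

Call:
play_rows:
  commands:
    - {"dx": -2.5,"dy": 0.6,"dz": 0,"wx": 0,"wy": -0.3,"wz": 0.5,"jaw": -1}
    - {"dx": -2.5,"dy": 0.6,"dz": 0,"wx": 0,"wy": -0.3,"wz": 0.5,"jaw": -1}
    - {"dx": -2.5,"dy": 0.6,"dz": 0,"wx": 0,"wy": -0.3,"wz": 0.5,"jaw": -1}
    - {"dx": -2.5,"dy": 0.6,"dz": 0,"wx": 0,"wy": -0.3,"wz": 0.5,"jaw": -1}
    - {"dx": -2.5,"dy": 0.6,"dz": 0,"wx": 0,"wy": -0.3,"wz": 0.5,"jaw": -1}
    - {"dx": -2.5,"dy": 0.6,"dz": 0,"wx": 0,"wy": -0.3,"wz": 0.5,"jaw": -1}
    - {"dx": -2.5,"dy": 0.6,"dz": 0,"wx": 0,"wy": -0.3,"wz": 0.5,"jaw": -1}
    - {"dx": -2,"dy": 0.6,"dz": 0,"wx": 0,"wy": -0.3,"wz": 0.5,"jaw": -1}
    - {"dx": -1.5,"dy": 0.6,"dz": 0,"wx": 0,"wy": -0.3,"wz": 0.5,"jaw": -1}
    - {"dx": 0,"dy": 0,"dz": 0,"wx": 0,"wy": 0,"wz": 0,"jaw": -1}

```text
time_s: 17.0
eef_pos: [0.4399, -0.0247, 0.2625]
orientation: [[0.195, 0.857, 0.476], [0.981, -0.171, -0.095], [-0.0, 0.486, -0.874]]
wrist_force: [-0.6, 0.9, -2.2]
finger_gap: 0.008
grasp_force: 88.2
```

```bash
python3 -c "
from g import *
o=delta(slotpt(0,36.7,80),toolR(YB)); inslot(o)"
```

```text
t 17.0 rot deg (tool) [-0.94 -0.56  1.02] | shift cm in cur tool [-12.67   4.99   3.14] in final tool [-12.55   5.16   3.35] world [  3.3  -13.58  -0.32] F [-0.6  0.9 -2.2] gap 8.0 grip 88.2
tcp n,s,u mm in slot frame [-51.6 162.2 113.5]
```

Call:
play_rows:
  commands:
    - {"dx": -1.8,"dy": 0.7,"dz": 0,"wx": -0.5,"wy": -0.3,"wz": 0.5,"jaw": -1}
    - {"dx": -1.8,"dy": 0.7,"dz": 0,"wx": -0.44,"wy": -0.26,"wz": 0.5,"jaw": -1}
    - {"dx": -1.8,"dy": 0.7,"dz": 0,"wx": 0,"wy": 0,"wz": 0,"jaw": -1}
    - {"dx": -1.8,"dy": 0.7,"dz": 0,"wx": 0,"wy": 0,"wz": 0,"jaw": -1}
    - {"dx": -1.8,"dy": 0.7,"dz": 0.4,"wx": 0,"wy": 0,"wz": 0,"jaw": -1}
    - {"dx": -1.8,"dy": 0.7,"dz": 0.8,"wx": 0,"wy": 0,"wz": 0,"jaw": -1}
    - {"dx": -1.8,"dy": 0.8,"dz": 0.8,"wx": 0,"wy": 0,"wz": 0,"jaw": -1}
    - {"dx": 0,"dy": 0,"dz": 0.8,"wx": 0,"wy": 0,"wz": 0,"jaw": -1}
    - {"dx": 0,"dy": 0,"dz": 0,"wx": 0,"wy": 0,"wz": 0,"jaw": -1}
    - {"dx": 0,"dy": 0,"dz": 0,"wx": 0,"wy": 0,"wz": 0,"jaw": -1}

```text
time_s: 17.83
eef_pos: [0.4707, -0.1543, 0.2623]
orientation: [[0.206, 0.848, 0.488], [0.978, -0.179, -0.102], [0.001, 0.499, -0.867]]
wrist_force: [-0.1, -0.0, -3.0]
finger_gap: 0.0078
grasp_force: 88.2
```

```bash
cat > m5.py <<'E'
from g import *
from station import eyes
o=delta(slotpt(0,36.7,80),toolR(YB)); inslot(o)
# pack pose in hand: fit small offsets about tool (s, n, roll about n) with lean from tool
R=o["orientation"]; F=np.column_stack([R[:,1],R[:,0],-R[:,2]])
V=[eyes.grab_frame("side"),eyes.grab_frame("top")]
C0=o["eef_pos"]+F@[0,-.0367,.039-.0341]
def pts(x): # x: n,s,u offsets (m), pitch about n
    c,s=np.cos(x[3]),np.sin(x[3]); Q=np.array([[1,0,0],[0,c,-s],[0,s,c]])
    G=np.array([0,.0367,.030]) # grip location rel pack centre
    return ((cuboid([-.005,-.048,-.039],[.005,.048,.039])-G)@Q.T+G+x[:3])@F.T+C0
pm=[]
for v in V:
    h=hsv(v).astype(int); m=(h[...,0]<20)&(h[...,1]>120)&(h[...,2]>40); w=np.zeros_like(m); c=proj(v,C0)[0].astype(int); w[c[1]-38:c[1]+38,c[0]-38:c[0]+38]=1; m&=w
    pm.append(chull(m)); ys,xs=np.nonzero(m); print(len(xs),xs.min(),xs.max(),ys.min(),ys.max(),"model",proj(v,pts([0,0,0,0])).min(0).round(),proj(v,pts([0,0,0,0])).max(0).round())
x,f=fit(V,pm,pts,[0,0,0,0],[.003,.005,.005,.03]); print("offset n,s,u mm",(x[:3]*1000).round(1),"pitch deg",np.degrees(x[3]).round(2),f)
for i in(0,1): print(" view",i,[np.round(a,4) for a in fit(V[i:i+1],pm[i:i+1],pts,x,[.003,.003,.003,.02])])
P=pts(x); L=((P-SL)@frame(YB))*1000; b=L[[0,2,4,6]]; t=L[[1,3,5,7]]
print("bottom corners n,s,u in slot frame\n",b.round(1)); print("centre",L.mean(0).round(1))
E
python3 m5.py
```

```text
t 17.83 rot deg (tool) [-0.08 -0.31  0.42] | shift cm in cur tool [-0.57  0.14  0.43] in final tool [-0.56  0.15  0.44] world [ 0.22 -0.62 -0.3 ] F [-0.1 -0.  -3. ] gap 7.8 grip 88.2
tcp n,s,u mm in slot frame [-1.5 42.3 84.4]
547 253 275 226 272 model [252. 220.] [275. 274.]
208 328 364 224 242 model [328. 222.] [366. 243.]
offset n,s,u mm [-0.5  1.4 -1.2] pitch deg 1.35 0.21336673690762994
 view 0 [array([-0.0008,  0.0013, -0.0016,  0.0359]), np.float64(0.1012)]
 view 1 [array([-0.0037,  0.0006, -0.011 , -0.0036]), np.float64(0.0989)]
bottom corners n,s,u in slot frame
 [[ -6.4 -39.2  46.6]
 [ -7.1  56.8  49.4]
 [  3.6 -39.1  46.6]
 [  2.9  56.8  49.4]]
centre [-1.7  7.7 87. ]
```

The pack hangs as expected, within about 1.5 mm. I'll lower it to just above the slot and check again.

Call:
play_rows:
  commands:
    - {"dx": -0.3,"dy": 0.1,"dz": 0,"wx": 0,"wy": -0.3,"wz": 0.4,"jaw": -1}
    - {"dx": -0.33,"dy": 0.05,"dz": 0,"wx": -0.08,"wy": 0,"wz": 0,"jaw": -1}
    - {"dx": 0,"dy": 0,"dz": 0.8,"wx": 0,"wy": 0,"wz": 0,"jaw": -1}
    - {"dx": 0,"dy": 0,"dz": 0.9,"wx": 0,"wy": 0,"wz": 0,"jaw": -1}
    - {"dx": 0,"dy": 0,"dz": 0.9,"wx": 0,"wy": 0,"wz": 0,"jaw": -1}
    - {"dx": 0,"dy": 0,"dz": 0.9,"wx": 0,"wy": 0,"wz": 0,"jaw": -1}
    - {"dx": 0,"dy": 0,"dz": 0.6,"wx": 0,"wy": 0,"wz": 0,"jaw": -1}
    - {"dx": 0,"dy": 0,"dz": 0,"wx": 0,"wy": 0,"wz": 0,"jaw": -1}
    - {"dx": 0,"dy": 0,"dz": 0,"wx": 0,"wy": 0,"wz": 0,"jaw": -1}
    - {"dx": 0,"dy": 0,"dz": 0,"wx": 0,"wy": 0,"wz": 0,"jaw": -1}

```text
time_s: 18.77
eef_pos: [0.4922, -0.1671, 0.2294]
orientation: [[0.217, 0.844, 0.491], [0.976, -0.187, -0.11], [-0.001, 0.504, -0.864]]
wrist_force: [0.5, -0.5, -2.2]
finger_gap: 0.0076
grasp_force: 88.3
```

```bash
python3 m5.py
```

```text
t 18.77 rot deg (tool) [ 0.23  0.07 -0.05] | shift cm in cur tool [ 0.22 -0.25 -3.6 ] in final tool [ 0.22 -0.26 -3.6 ] world [-1.93  0.65  2.99] F [ 0.5 -0.5 -2.2] gap 7.6 grip 88.3
tcp n,s,u mm in slot frame [ 2.6 34.5 44. ]
549 264 286 237 283 model [264. 232.] [286. 284.]
222 331 365 218 235 model [331. 217.] [367. 237.]
offset n,s,u mm [-0.6  0.8 -1.9] pitch deg 2.11 0.21508117456332748
 view 0 [array([-0.0004,  0.0006, -0.0017,  0.0491]), np.float64(0.1036)]
 view 1 [array([-0.0012,  0.0025, -0.0044, -0.0167]), np.float64(0.0966)]
bottom corners n,s,u in slot frame
 [[ -2.9 -46.8   5. ]
 [ -2.8  49.1   8.4]
 [  7.1 -46.8   5. ]
 [  7.2  49.1   8.5]]
centre [ 2.  -0.2 45.7]
```

Call:
play_rows:
  commands:
    - {"dx": 0.1,"dy": -0.25,"dz": 0,"wx": 0.2,"wy": -0.5,"wz": 0,"jaw": -1}
    - {"dx": 0,"dy": 0,"dz": 0,"wx": 0,"wy": -0.4,"wz": 0,"jaw": -1}
    - {"dx": 0,"dy": 0,"dz": 0,"wx": 0,"wy": 0,"wz": 0,"jaw": -1}
    - {"dx": 0,"dy": 0,"dz": 0.2,"wx": 0,"wy": 0,"wz": 0,"jaw": -1}
    - {"dx": 0,"dy": 0,"dz": 0.2,"wx": 0,"wy": 0,"wz": 0,"jaw": -1}
    - {"dx": 0,"dy": 0,"dz": 0.2,"wx": 0,"wy": 0,"wz": 0,"jaw": -1}
    - {"dx": 0,"dy": 0,"dz": 0,"wx": 0,"wy": 0,"wz": 0,"jaw": -1}
    - {"dx": 0,"dy": 0,"dz": 0,"wx": 0,"wy": 0,"wz": 0,"jaw": -1}
    - {"dx": 0,"dy": 0,"dz": 0,"wx": 0,"wy": 0,"wz": 0,"jaw": -1}
    - {"dx": 0,"dy": 0,"dz": 0,"wx": 0,"wy": 0,"wz": 0,"jaw": -1}

```text
time_s: 19.7
eef_pos: [0.4931, -0.1664, 0.223]
orientation: [[0.224, 0.845, 0.485], [0.974, -0.187, -0.124], [-0.014, 0.501, -0.866]]
wrist_force: [0.7, 0.2, -1.8]
finger_gap: 0.008
grasp_force: 88.3
```

```bash
python3 m5.py
```

```text
t 19.7 rot deg (tool) [ 0.04  0.97 -0.06] | shift cm in cur tool [ 0.07 -0.   -4.19] in final tool [ 0.14 -0.01 -4.19] world [-2.02  0.59  3.63] F [ 0.7  0.2 -1.8] gap 8.0 grip 88.3
tcp n,s,u mm in slot frame [ 0.1 35.3 38.1]
548 265 286 239 284 model [264. 233.] [286. 285.]
222 331 365 218 236 model [331. 217.] [366. 237.]
offset n,s,u mm [-0.2  1.  -2.9] pitch deg 0.28 0.233711633536404
 view 0 [array([-0.0005,  0.0019, -0.0031,  0.0195]), np.float64(0.0953)]
 view 1 [array([-0.0003,  0.001 , -0.0015, -0.0003]), np.float64(0.1285)]
bottom corners n,s,u in slot frame
 [[ -5.2 -48.6   2.1]
 [ -5.1  47.4   1. ]
 [  4.8 -48.6   2.1]
 [  4.9  47.4   1. ]]
centre [-0.2 -0.2 40.5]
```

Call:
play_rows:
  commands:
    - {"dx": 0,"dy": 0,"dz": 0.2,"wx": 0,"wy": 0,"wz": 0,"jaw": -1}
    - {"dx": 0,"dy": 0,"dz": 0.2,"wx": 0,"wy": 0,"wz": 0,"jaw": -1}
    - {"dx": 0,"dy": 0,"dz": 0.2,"wx": 0,"wy": 0,"wz": 0,"jaw": -1}
    - {"dx": 0,"dy": 0,"dz": 0.2,"wx": 0,"wy": 0,"wz": 0,"jaw": -1}
    - {"dx": 0,"dy": 0,"dz": 0,"wx": 0,"wy": 0,"wz": 0,"jaw": -1}
    - {"dx": 0,"dy": 0,"dz": 0,"wx": 0,"wy": 0,"wz": 0,"jaw": -1}
    - {"dx": 0,"dy": 0,"dz": 0,"wx": 0,"wy": 0,"wz": 0,"jaw": -1}
    - {"dx": 0,"dy": 0,"dz": 0,"wx": 0,"wy": 0,"wz": 0,"jaw": -1}
    - {"dx": 0,"dy": 0,"dz": 0,"wx": 0,"wy": 0,"wz": 0,"jaw": -1}
    - {"dx": 0,"dy": 0,"dz": 0,"wx": 0,"wy": 0,"wz": 0,"jaw": -1}

```text
time_s: 20.63
eef_pos: [0.497, -0.1674, 0.2162]
orientation: [[0.224, 0.845, 0.485], [0.974, -0.187, -0.124], [-0.014, 0.501, -0.865]]
wrist_force: [1.0, -0.5, -2.4]
finger_gap: 0.008
grasp_force: 88.3
```

```bash
python3 -c "
from g import *
o=delta(slotpt(0,36.7,-16),toolR(YB)); inslot(o); print('F n,s,u',(frame(YB).T@o['wrist_force']).round(1),'M',o['ft_torque'].round(2))"
```

```text
t 20.63 rot deg (tool) [ 0.05  0.96 -0.06] | shift cm in cur tool [ 0.23 -0.02  4.61] in final tool [ 0.15 -0.01  4.62] world [ 2.27 -0.35 -4.01] F [ 1.  -0.5 -2.4] gap 8.0 grip 88.3
tcp n,s,u mm in slot frame [ 0.1 35.2 30.2]
F n,s,u [-0.3 -0.3 -2.6] M [0.26 0.75 0.01]
```

Call:
play_rows:
  commands:
    - {"dx": 0,"dy": 0,"dz": 0.2,"wx": 0,"wy": 0,"wz": 0,"jaw": -1}
    - {"dx": 0,"dy": 0,"dz": 0.2,"wx": 0,"wy": 0,"wz": 0,"jaw": -1}
    - {"dx": 0,"dy": 0,"dz": 0.2,"wx": 0,"wy": 0,"wz": 0,"jaw": -1}
    - {"dx": 0,"dy": 0,"dz": 0.2,"wx": 0,"wy": 0,"wz": 0,"jaw": -1}
    - {"dx": 0,"dy": 0,"dz": 0.2,"wx": 0,"wy": 0,"wz": 0,"jaw": -1}
    - {"dx": 0,"dy": 0,"dz": 0,"wx": 0,"wy": 0,"wz": 0,"jaw": -1}
    - {"dx": 0,"dy": 0,"dz": 0,"wx": 0,"wy": 0,"wz": 0,"jaw": -1}
    - {"dx": 0,"dy": 0,"dz": 0,"wx": 0,"wy": 0,"wz": 0,"jaw": -1}
    - {"dx": 0,"dy": 0,"dz": 0,"wx": 0,"wy": 0,"wz": 0,"jaw": -1}
    - {"dx": 0,"dy": 0,"dz": 0,"wx": 0,"wy": 0,"wz": 0,"jaw": -1}

```text
time_s: 21.47
eef_pos: [0.5018, -0.1686, 0.2075]
orientation: [[0.224, 0.845, 0.485], [0.974, -0.187, -0.124], [-0.014, 0.501, -0.865]]
wrist_force: [0.2, 0.1, -1.9]
finger_gap: 0.0078
grasp_force: 88.3
```

```bash
cat > st.py <<'E'
from g import *
o=delta(slotpt(0,35.5,-16),toolR(YB)); inslot(o); print('F n,s,u',(frame(YB).T@o['wrist_force']).round(1),'M',o['ft_torque'].round(2))
E
python3 st.py
```

```text
t 21.47 rot deg (tool) [ 0.05  0.96 -0.06] | shift cm in cur tool [ 0.11 -0.02  3.61] in final tool [ 0.05 -0.02  3.62] world [ 1.76 -0.34 -3.14] F [ 0.2  0.1 -1.9] gap 7.8 grip 88.3
tcp n,s,u mm in slot frame [ 0.2 35.  20.2]
F n,s,u [-0.8  0.2 -1.7] M [0.28 0.79 0.  ]
```

Call:
play_rows:
  commands:
    - {"dx": 0,"dy": 0,"dz": 0.25,"wx": 0,"wy": 0,"wz": 0,"jaw": -1}
    - {"dx": 0,"dy": 0,"dz": 0.3,"wx": 0,"wy": 0,"wz": 0,"jaw": -1}
    - {"dx": 0,"dy": 0,"dz": 0.3,"wx": 0,"wy": 0,"wz": 0,"jaw": -1}
    - {"dx": 0,"dy": 0,"dz": 0.3,"wx": 0,"wy": 0,"wz": 0,"jaw": -1}
    - {"dx": 0,"dy": 0,"dz": 0.3,"wx": 0,"wy": 0,"wz": 0,"jaw": -1}
    - {"dx": 0,"dy": 0,"dz": 0.3,"wx": 0,"wy": 0,"wz": 0,"jaw": -1}
    - {"dx": 0,"dy": 0,"dz": 0.25,"wx": 0,"wy": 0,"wz": 0,"jaw": -1}
    - {"dx": 0,"dy": 0,"dz": 0,"wx": 0,"wy": 0,"wz": 0,"jaw": -1}
    - {"dx": 0,"dy": 0,"dz": 0,"wx": 0,"wy": 0,"wz": 0,"jaw": -1}
    - {"dx": 0,"dy": 0,"dz": 0,"wx": 0,"wy": 0,"wz": 0,"jaw": -1}

```text
time_s: 22.3
eef_pos: [0.5115, -0.1711, 0.1901]
orientation: [[0.224, 0.845, 0.485], [0.974, -0.187, -0.124], [-0.014, 0.501, -0.866]]
wrist_force: [0.2, -0.2, -2.2]
finger_gap: 0.0081
grasp_force: 88.3
```

```bash
python3 st.py
```

```text
t 22.3 rot deg (tool) [ 0.04  0.97 -0.06] | shift cm in cur tool [ 0.11 -0.01  1.61] in final tool [ 0.08 -0.01  1.61] world [ 0.79 -0.09 -1.4 ] F [ 0.2 -0.2 -2.2] gap 8.1 grip 88.3
tcp n,s,u mm in slot frame [ 0.1 34.7  0.1]
F n,s,u [-0.9 -0.2 -2. ] M [ 0.28  0.78 -0.01]
```

Call:
play_rows:
  commands:
    - {"dx": 0.05,"dy": 0,"dz": 0.25,"wx": 0,"wy": 0,"wz": 0,"jaw": -1}
    - {"dx": 0.05,"dy": 0,"dz": 0.25,"wx": 0,"wy": 0,"wz": 0,"jaw": -1}
    - {"dx": 0,"dy": 0,"dz": 0.25,"wx": 0,"wy": 0,"wz": 0,"jaw": -1}
    - {"dx": 0,"dy": 0,"dz": 0.25,"wx": 0,"wy": 0,"wz": 0,"jaw": -1}
    - {"dx": 0,"dy": 0,"dz": 0.25,"wx": 0,"wy": 0,"wz": 0,"jaw": -1}
    - {"dx": 0,"dy": 0,"dz": 0.2,"wx": 0,"wy": 0,"wz": 0,"jaw": -1}
    - {"dx": 0,"dy": 0,"dz": 0,"wx": 0,"wy": 0,"wz": 0,"jaw": -1}
    - {"dx": 0,"dy": 0,"dz": 0,"wx": 0,"wy": 0,"wz": 0,"jaw": -1}
    - {"dx": 0,"dy": 0,"dz": 0,"wx": 0,"wy": 0,"wz": 0,"jaw": -1}
    - {"dx": 0,"dy": 0,"dz": 0,"wx": 0,"wy": 0,"wz": 0,"jaw": -1}

```text
time_s: 23.13
eef_pos: [0.5188, -0.172, 0.1777]
orientation: [[0.224, 0.845, 0.485], [0.974, -0.187, -0.124], [-0.014, 0.501, -0.865]]
wrist_force: [0.1, -0.1, -2.5]
finger_gap: 0.0078
grasp_force: 88.3
```

```bash
python3 st.py; python3 - <<'E'
from g import *
from station import eyes
for n,c in (('side',(285,265)),('top',(347,219))):
    v=eyes.grab_frame(n); h=hsv(v); m=((h[...,0]<20)&(h[...,1]>120)&(h[...,2]>40))
    w=m[c[1]-40:c[1]+40,c[0]-40:c[0]+40]; ys,xs=np.nonzero(w); print(n,'orange',len(xs),(xs.min()+c[0]-40,xs.max()+c[0]-40,ys.min()+c[1]-40,ys.max()+c[1]-40) if len(xs) else '')
E
```

```text
t 23.13 rot deg (tool) [ 0.05  0.97 -0.06] | shift cm in cur tool [ 0.01 -0.02  0.17] in final tool [ 0.01 -0.02  0.17] world [ 0.07 -0.01 -0.15] F [ 0.1 -0.1 -2.5] gap 7.8 grip 88.3
tcp n,s,u mm in slot frame [  0.2  35.4 -14.3]
F n,s,u [-1.2 -0.  -2.3] M [ 0.31  0.75 -0.03]
side orange 294 (np.int64(276), np.int64(287), np.int64(250), np.int64(285))
top orange 126 (np.int64(331), np.int64(363), np.int64(219), np.int64(228))
```

Call:
play_rows:
  commands:
    - {"dx": 0,"dy": 0,"dz": 0.1,"wx": 0,"wy": 0,"wz": 0,"jaw": -1}
    - {"dx": 0,"dy": 0,"dz": 0.1,"wx": 0,"wy": 0,"wz": 0,"jaw": -1}
    - {"dx": 0,"dy": 0,"dz": 0.1,"wx": 0,"wy": 0,"wz": 0,"jaw": -1}
    - {"dx": 0,"dy": 0,"dz": 0.1,"wx": 0,"wy": 0,"wz": 0,"jaw": -1}
    - {"dx": 0,"dy": 0,"dz": 0,"wx": 0,"wy": 0,"wz": 0,"jaw": -1}
    - {"dx": 0,"dy": 0,"dz": 0,"wx": 0,"wy": 0,"wz": 0,"jaw": -1}
    - {"dx": 0,"dy": 0,"dz": 0,"wx": 0,"wy": 0,"wz": 0,"jaw": -1}
    - {"dx": 0,"dy": 0,"dz": 0,"wx": 0,"wy": 0,"wz": 0,"jaw": -1}
    - {"dx": 0,"dy": 0,"dz": 0,"wx": 0,"wy": 0,"wz": 0,"jaw": -1}
    - {"dx": 0,"dy": 0,"dz": 0,"wx": 0,"wy": 0,"wz": 0,"jaw": -1}

```text
time_s: 24.07
eef_pos: [0.5209, -0.1725, 0.1743]
orientation: [[0.224, 0.845, 0.486], [0.974, -0.187, -0.124], [-0.014, 0.501, -0.865]]
wrist_force: [-2.2, 1.5, 2.4]
finger_gap: 0.0079
grasp_force: 89.0
```

```bash
python3 st.py
```

```text
t 24.07 rot deg (tool) [ 0.08  0.97 -0.06] | shift cm in cur tool [ 0.01 -0.04 -0.23] in final tool [ 0.01 -0.04 -0.23] world [-0.15  0.05  0.18] F [-2.2  1.5  2.4] gap 7.9 grip 89.0
tcp n,s,u mm in slot frame [  0.4  35.4 -18.3]
F n,s,u [-1.   1.   3.3] M [0.31 0.73 0.02]
```

Flap contact, with the leading edge 51–52 mm deep as expected. I'll release, back off along the tool axis, and shut.

Call:
play_rows:
  commands:
    - {"dx": 0,"dy": 0,"dz": -0.1,"wx": 0,"wy": 0,"wz": 0,"jaw": -0.7}
    - {"dx": 0,"dy": 0,"dz": 0,"wx": 0,"wy": 0,"wz": 0,"jaw": -0.4}
    - {"dx": 0,"dy": 0,"dz": 0,"wx": 0,"wy": 0,"wz": 0,"jaw": -0.4}
    - {"dx": 0,"dy": 0,"dz": 0,"wx": 0,"wy": 0,"wz": 0,"jaw": -0.4}
    - {"dx": 0,"dy": 0,"dz": -0.5,"wx": 0,"wy": 0,"wz": 0,"jaw": -0.4}
    - {"dx": 0,"dy": 0,"dz": -1,"wx": 0,"wy": 0,"wz": 0,"jaw": -0.4}
    - {"dx": 0,"dy": 0,"dz": -1.5,"wx": 0,"wy": 0,"wz": 0,"jaw": -0.4}
    - {"dx": 0,"dy": 0,"dz": -1.5,"wx": 0,"wy": 0,"wz": 0,"jaw": -0.4}
    - {"dx": 0,"dy": 0,"dz": -1,"wx": 0,"wy": 0.5,"wz": 0,"jaw": -1}
    - {"dx": 0,"dy": 0,"dz": 0,"wx": 0,"wy": 0.5,"wz": 0,"jaw": -1}

```text
time_s: 24.9
eef_pos: [0.4943, -0.1656, 0.2255]
orientation: [[0.215, 0.843, 0.493], [0.977, -0.187, -0.107], [0.002, 0.505, -0.863]]
wrist_force: [0.7, 0.5, -0.1]
finger_gap: 0.002
grasp_force: 0.0
```

```bash
python3 - <<'E'
from g import *
from station import eyes
o=delta(slotpt(0,0,12),toolR(YB)); inslot(o)
for n,c in (('side',(285,265)),('top',(347,219))):
    v=eyes.grab_frame(n); h=hsv(v); m=((h[...,0]<20)&(h[...,1]>120)&(h[...,2]>40))
    w=m[c[1]-40:c[1]+40,c[0]-40:c[0]+40]; ys,xs=np.nonzero(w); print(n,'orange',len(xs),(xs.min()+c[0]-40,xs.max()+c[0]-40,ys.min()+c[1]-40,ys.max()+c[1]-40) if len(xs) else '')
    P=np.array([slotpt(a,s,u) for a in(-5,5) for s in(-48,48) for u in(0,27)]); q=proj(v,P); print('model',q.min(0).round(),q.max(0).round())
E
```

```text
t 24.9 rot deg (tool) [ 0.32 -0.07 -0.05] | shift cm in cur tool [-3.64 -0.24  2.77] in final tool [-3.64 -0.23  2.77] world [ 0.38 -3.81 -2.51] F [ 0.7  0.5 -0.1] gap 2.0 grip 0.0
tcp n,s,u mm in slot frame [ 2.3 36.4 39.7]
side orange 328 (np.int64(277), np.int64(286), np.int64(247), np.int64(286))
model [276. 244.] [287. 286.]
top orange 131 (np.int64(331), np.int64(363), np.int64(218), np.int64(228))
model [330. 216.] [364. 229.]
```

Call:
play_rows:
  commands:
    - {"dx": -0.8,"dy": -0.1,"dz": 0,"wx": 0.3,"wy": 0,"wz": 0,"jaw": -1}
    - {"dx": -1,"dy": -0.1,"dz": 0,"wx": 0,"wy": 0,"wz": 0,"jaw": -1}
    - {"dx": -1,"dy": 0,"dz": 0,"wx": 0,"wy": 0,"wz": 0,"jaw": -1}
    - {"dx": -0.8,"dy": 0,"dz": 0,"wx": 0,"wy": 0,"wz": 0,"jaw": -1}
    - {"dx": 0,"dy": 0,"dz": 0.7,"wx": 0,"wy": 0,"wz": 0,"jaw": -1}
    - {"dx": 0,"dy": 0,"dz": 0.7,"wx": 0,"wy": 0,"wz": 0,"jaw": -1}
    - {"dx": 0,"dy": 0,"dz": 0.7,"wx": 0,"wy": 0,"wz": 0,"jaw": -1}
    - {"dx": 0,"dy": 0,"dz": 0.4,"wx": 0,"wy": 0,"wz": 0,"jaw": -1}
    - {"dx": 0,"dy": 0,"dz": 0,"wx": 0,"wy": 0,"wz": 0,"jaw": -1}
    - {"dx": 0,"dy": 0,"dz": 0,"wx": 0,"wy": 0,"wz": 0,"jaw": -1}

```text
time_s: 25.83
eef_pos: [0.496, -0.2023, 0.1989]
orientation: [[0.215, 0.849, 0.483], [0.977, -0.187, -0.106], [0.001, 0.495, -0.869]]
wrist_force: [0.1, 0.6, 0.3]
finger_gap: -0.0002
grasp_force: 0.0
```

```bash
python3 st.py
```

```text
t 25.83 rot deg (tool) [-0.36 -0.05 -0.01] | shift cm in cur tool [3.45 0.3  2.79] in final tool [3.46 0.28 2.79] world [ 2.34  3.02 -2.28] F [0.1 0.6 0.3] gap -0.2 grip 0.0
tcp n,s,u mm in slot frame [-2.8  0.9 11.9]
F n,s,u [0.1 0.6 0.3] M [0.09 0.48 0.01]
```

Call:
play_rows:
  commands:
    - {"dx": -0.1,"dy": 0.25,"dz": 0,"wx": -0.35,"wy": 0,"wz": 0,"jaw": -1}
    - {"dx": 0,"dy": 0,"dz": 0,"wx": 0,"wy": 0,"wz": 0,"jaw": -1}
    - {"dx": 0,"dy": 0,"dz": 0.2,"wx": 0,"wy": 0,"wz": 0,"jaw": -1}
    - {"dx": 0,"dy": 0,"dz": 0.2,"wx": 0,"wy": 0,"wz": 0,"jaw": -1}
    - {"dx": 0,"dy": 0,"dz": 0.2,"wx": 0,"wy": 0,"wz": 0,"jaw": -1}
    - {"dx": 0,"dy": 0,"dz": 0.2,"wx": 0,"wy": 0,"wz": 0,"jaw": -1}
    - {"dx": 0,"dy": 0,"dz": 0.2,"wx": 0,"wy": 0,"wz": 0,"jaw": -1}
    - {"dx": 0,"dy": 0,"dz": 0,"wx": 0,"wy": 0,"wz": 0,"jaw": -1}
    - {"dx": 0,"dy": 0,"dz": 0,"wx": 0,"wy": 0,"wz": 0,"jaw": -1}
    - {"dx": 0,"dy": 0,"dz": 0,"wx": 0,"wy": 0,"wz": 0,"jaw": -1}

```text
time_s: 26.67
eef_pos: [0.5029, -0.2054, 0.1923]
orientation: [[0.216, 0.845, 0.49], [0.976, -0.187, -0.107], [0.001, 0.501, -0.865]]
wrist_force: [0.1, -0.5, -0.0]
finger_gap: -0.0001
grasp_force: 0.0
```

```bash
python3 st.py
```

```text
t 26.67 rot deg (tool) [ 0.08 -0.03 -0.06] | shift cm in cur tool [ 3.61 -0.04  1.85] in final tool [ 3.62 -0.03  1.85] world [ 1.65  3.34 -1.62] F [ 0.1 -0.5 -0. ] gap -0.1 grip 0.0
tcp n,s,u mm in slot frame [ 0.3 -0.7  2.5]
F n,s,u [ 0.1 -0.4 -0.1] M [ 0.09  0.52 -0.02]
```

Call:
play_rows:
  commands:
    - {"dx": 0,"dy": 0,"dz": 0.2,"wx": 0,"wy": 0,"wz": 0,"jaw": -1}
    - {"dx": 0,"dy": 0,"dz": 0.2,"wx": 0,"wy": 0,"wz": 0,"jaw": -1}
    - {"dx": 0,"dy": 0,"dz": 0.2,"wx": 0,"wy": 0,"wz": 0,"jaw": -1}
    - {"dx": 0,"dy": 0,"dz": 0.2,"wx": 0,"wy": 0,"wz": 0,"jaw": -1}
    - {"dx": 0,"dy": 0,"dz": 0,"wx": 0,"wy": 0,"wz": 0,"jaw": -1}
    - {"dx": 0,"dy": 0,"dz": 0,"wx": 0,"wy": 0,"wz": 0,"jaw": -1}
    - {"dx": 0,"dy": 0,"dz": 0,"wx": 0,"wy": 0,"wz": 0,"jaw": -1}
    - {"dx": 0,"dy": 0,"dz": 0,"wx": 0,"wy": 0,"wz": 0,"jaw": -1}
    - {"dx": 0,"dy": 0,"dz": 0,"wx": 0,"wy": 0,"wz": 0,"jaw": -1}
    - {"dx": 0,"dy": 0,"dz": 0,"wx": 0,"wy": 0,"wz": 0,"jaw": -1}

```text
time_s: 27.5
eef_pos: [0.5069, -0.2063, 0.1855]
orientation: [[0.216, 0.845, 0.49], [0.976, -0.187, -0.107], [0.001, 0.501, -0.865]]
wrist_force: [-0.1, -0.5, 0.6]
finger_gap: 0.0003
grasp_force: 0.0
```

```bash
python3 st.py
```

```text
t 27.5 rot deg (tool) [ 0.09 -0.03 -0.06] | shift cm in cur tool [ 3.61 -0.05  1.05] in final tool [ 3.62 -0.04  1.05] world [ 1.26  3.42 -0.93] F [-0.1 -0.5  0.6] gap 0.3 grip 0.0
tcp n,s,u mm in slot frame [ 0.4 -0.7 -5.5]
F n,s,u [ 0.3 -0.6  0.5] M [ 0.05  0.53 -0.01]
```

```bash
cat > or.py <<'E'
from g import *
from station import eyes
for n,c in (('side',(285,265)),('top',(347,219))):
    v=eyes.grab_frame(n); h=hsv(v); m=((h[...,0]<20)&(h[...,1]>120)&(h[...,2]>40))
    w=m[c[1]-40:c[1]+40,c[0]-40:c[0]+40]; ys,xs=np.nonzero(w); print(n,'orange',len(xs),(xs.min()+c[0]-40,xs.max()+c[0]-40,ys.min()+c[1]-40,ys.max()+c[1]-40) if len(xs) else '')
    o=robot.observe(); print('tcp px',proj(v,o['eef_pos'])[0].round(1),'tip(-23) px',proj(v,o['eef_pos']-.023*o['orientation'][:,2])[0].round(1))
    g=cv2.cvtColor(v['image'],cv2.COLOR_BGR2GRAY)
    for y in range(c[1]-32,c[1]+24): print('%4d'%y,''.join('O' if m[y,x] else '#' if g[y,x]<45 else '+' if g[y,x]<80 else '-' if g[y,x]<150 else '.' for x in range(c[0]-32,c[0]+25)))
E
python3 or.py
```

```text
side orange 177 (np.int64(279), np.int64(286), np.int64(250), np.int64(286))
tcp px [285.7 268.5] tip(-23) px [280.7 264. ]
 233 ###################+-.....-+++##-....................----
 234 ###############+++##+------++-+#-..................------
 235 ################++#++++++++---++-...............--+------
 236 ###################++++++++---++-.............-++--------
 237 ####################+++++++---++-..........-++-----------
 238 ###########################+++##-.......--+--------------
 239 #####################++#####++##-....--+-----------------
 240 ####################--+##+###+##-..-++-------------------
 241 ####################-.-+#+######+-+----------------------
 242 ####################-..-+++#####++-----------------------
 243 ####################-...-+######+------------------------
 244 ####################-..--+######+--..-+------------------
 245 ####################+--++######+.....-+------------------
 246 #####################+-++######-.....-+------------------
 247 ######################++#######-.....-+------------------
 248 ##########################
[... 5501 characters left out ...]
---+++-
 232 -+++---------------------++#################+++++++++++--
 233 ++++--------------------++###########++++++++++++++++++--
 234 ++++-------------------++#######+#+++++++++++++++++++++--
 235 +++-------------------++####++++++++++++++++++++++++++---
 236 +++-------------------++++++++++++++++++++++++++++++++---
 237 +++------------------+++++++++++++++++++++++++++++++++---
 238 +++------------------+++++++++++++++++++++++++++++++++---
 239 ++-------------------++++++++++++++++++++++++++++++++----
 240 ++-------------------++++++++++++++++++++++++++++++++----
 241 ++-------------------+++++++++++++++++--+++++++++++++----
 242 +++------------------+++++++++-----+++--+++++++++++++----
```

The pack's visible part has shrunk (its left edge in the side view moved from 277 to 279), and the fingertip sits on its top edge at side (280,266). Continue pushing.

Call:
play_rows:
  commands:
    - {"dx": 0,"dy": -0.04,"dz": 0.2,"wx": 0,"wy": 0,"wz": 0,"jaw": -1}
    - {"dx": 0.05,"dy": 0,"dz": 0.2,"wx": 0,"wy": 0,"wz": 0,"jaw": -1}
    - {"dx": 0,"dy": 0,"dz": 0.2,"wx": 0,"wy": 0,"wz": 0,"jaw": -1}
    - {"dx": 0,"dy": 0,"dz": 0.2,"wx": 0,"wy": 0,"wz": 0,"jaw": -1}
    - {"dx": 0,"dy": 0,"dz": 0.2,"wx": 0,"wy": 0,"wz": 0,"jaw": -1}
    - {"dx": 0,"dy": 0,"dz": 0,"wx": 0,"wy": 0,"wz": 0,"jaw": -1}
    - {"dx": 0,"dy": 0,"dz": 0,"wx": 0,"wy": 0,"wz": 0,"jaw": -1}
    - {"dx": 0,"dy": 0,"dz": 0,"wx": 0,"wy": 0,"wz": 0,"jaw": -1}
    - {"dx": 0,"dy": 0,"dz": 0,"wx": 0,"wy": 0,"wz": 0,"jaw": -1}
    - {"dx": 0,"dy": 0,"dz": 0,"wx": 0,"wy": 0,"wz": 0,"jaw": -1}

```text
time_s: 28.43
eef_pos: [0.5112, -0.2066, 0.1762]
orientation: [[0.216, 0.845, 0.489], [0.976, -0.187, -0.107], [0.001, 0.501, -0.866]]
wrist_force: [-0.0, 0.4, -0.7]
finger_gap: 0.0003
grasp_force: 0.0
```

```bash
python3 st.py; python3 or.py | grep orange
```

```text
t 28.43 rot deg (tool) [ 0.04 -0.04 -0.06] | shift cm in cur tool [3.55 0.05 0.04] in final tool [3.55 0.06 0.04] world [ 0.83  3.45 -0.  ] F [-0.   0.4 -0.7] gap 0.3 grip 0.0
tcp n,s,u mm in slot frame [ -0.6  -0.  -15.6]
F n,s,u [-0.5  0.4 -0.6] M [ 0.09  0.49 -0.  ]
side orange 101 (np.int64(281), np.int64(286), np.int64(252), np.int64(286))
top orange 74 (np.int64(331), np.int64(362), np.int64(218), np.int64(226))
```

Call:
play_rows:
  commands:
    - {"dx": 0,"dy": 0.05,"dz": 0.1,"wx": 0,"wy": 0,"wz": 0,"jaw": -1}
    - {"dx": 0,"dy": 0,"dz": 0.1,"wx": 0,"wy": 0,"wz": 0,"jaw": -1}
    - {"dx": 0,"dy": 0,"dz": 0.1,"wx": 0,"wy": 0,"wz": 0,"jaw": -1}
    - {"dx": 0,"dy": 0,"dz": 0.1,"wx": 0,"wy": 0,"wz": 0,"jaw": -1}
    - {"dx": 0,"dy": 0,"dz": 0.1,"wx": 0,"wy": 0,"wz": 0,"jaw": -1}
    - {"dx": 0,"dy": 0,"dz": 0,"wx": 0,"wy": 0,"wz": 0,"jaw": -1}
    - {"dx": 0,"dy": 0,"dz": 0,"wx": 0,"wy": 0,"wz": 0,"jaw": -1}
    - {"dx": 0,"dy": 0,"dz": 0,"wx": 0,"wy": 0,"wz": 0,"jaw": -1}
    - {"dx": 0,"dy": 0,"dz": 0,"wx": 0,"wy": 0,"wz": 0,"jaw": -1}
    - {"dx": 0,"dy": 0,"dz": 0,"wx": 0,"wy": 0,"wz": 0,"jaw": -1}

```text
time_s: 29.37
eef_pos: [0.5144, -0.2074, 0.1726]
orientation: [[0.216, 0.845, 0.49], [0.976, -0.187, -0.107], [0.001, 0.501, -0.865]]
wrist_force: [0.2, -0.6, 0.7]
finger_gap: -0.0001
grasp_force: 0.0
```

```bash
python3 st.py; python3 or.py | grep orange
```

```text
t 29.37 rot deg (tool) [ 0.1  -0.03 -0.06] | shift cm in cur tool [ 3.56 -0.06 -0.44] in final tool [ 3.56 -0.06 -0.44] world [0.5  3.54 0.35] F [ 0.2 -0.6  0.7] gap -0.1 grip 0.0
tcp n,s,u mm in slot frame [  0.6  -0.1 -20.4]
F n,s,u [ 0.7 -0.5  0.5] M [0.11 0.48 0.  ]
side orange 0 
top orange 0
```

No orange is visible any more, so it has dropped. I'll retract well clear and take a last look.

Call:
play_rows:
  commands:
    - {"dx": 0,"dy": 0,"dz": -0.5,"wx": 0,"wy": 0,"wz": 0,"jaw": -1}
    - {"dx": 0,"dy": 0,"dz": -1.5,"wx": 0,"wy": 0,"wz": 0,"jaw": -1}
    - {"dx": 0,"dy": 0,"dz": -2,"wx": 0,"wy": 0,"wz": 0,"jaw": -1}
    - {"dx": 0,"dy": 0,"dz": -2,"wx": 0,"wy": 0,"wz": 0,"jaw": -1}
    - {"dx": 0,"dy": 0,"dz": -2,"wx": 0,"wy": 0,"wz": 0,"jaw": -1}
    - {"dx": 0,"dy": 0,"dz": -2,"wx": 0,"wy": 0,"wz": 0,"jaw": -1}
    - {"dx": 0,"dy": 0,"dz": -2,"wx": 0,"wy": 0,"wz": 0,"jaw": -1}
    - {"dx": 0,"dy": 0,"dz": -1,"wx": 0,"wy": 0,"wz": 0,"jaw": -1}
    - {"dx": 0,"dy": 0,"dz": 0,"wx": 0,"wy": 0,"wz": 0,"jaw": -1}
    - {"dx": 0,"dy": 0,"dz": 0,"wx": 0,"wy": 0,"wz": 0,"jaw": -1}

```text
time_s: 30.3
eef_pos: [0.4508, -0.1937, 0.2859]
orientation: [[0.216, 0.844, 0.491], [0.976, -0.188, -0.108], [0.001, 0.503, -0.864]]
wrist_force: [-0.5, 0.3, -0.5]
finger_gap: 0.0003
grasp_force: 0.0
```

```bash
python3 - <<'E'
from station import robot,eyes
import cv2,numpy as np
a=eyes.grab_frame("side")["image"]; b=eyes.grab_frame("top")["image"]
cv2.imwrite("pics/end.png",np.hstack([cv2.resize(a[90:390,120:420],(400,400)),cv2.resize(b[120:320,170:370],(400,400))]))
o=robot.observe(); print(o["time_s"],o["wrist_force"].round(1),o["eef_pos"].round(3))
E
```

```text
30.4 [ 0.1  0.5 -0.4] [ 0.45  -0.193  0.284]
```

View pics/end.png

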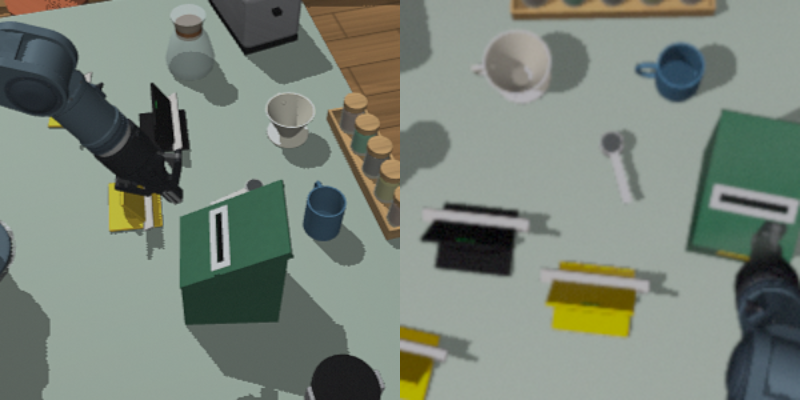

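The slot at side crop (220,237) is empty and dark, and the pack is inside the box. The black stand is bare, the coffee things stand where they were, and the gripper is clear of everything. Handing in.

```bash
python3 -c "
from station import robot
print(robot.job_done())"
```

```text
the job is handed in; nothing more can be done
None
```

The orange pack was slid along the ledge, pinched at the plate's end, put in the slot and pushed past the flap until neither camera showed it; the floor of the box is not visible. The job was handed in at about 30 s, gripper clear and coffee things in place; the first pinch closed just above the pack and was redone deeper.

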